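# Set up the drip stand and hang the slide rack to drain

## Robot

A 7-joint arm with a two-finger parallel gripper is mounted at the origin on a cart in front of the work surface, level with it; the furniture and walls round the work are solid. World frame = base frame: x ahead of the robot, y to its left, z up, the work surface at z = 0. Lengths are in m, angles in rad, forces in N, time in s.
With the tool pointing down it reaches from about 0.4 to 0.875 m from the base axis. Payload 19.3 kg.
Tool frame: the origin (TCP) lies at the very end of the fingers, on their centre line; the grasp point (between the pads) lies 19 mm behind it; z points along the fingers, y is the direction in which the jaws open and shut (so a half turn about z gives the same grasp; the last joint's range is limited). The gripper opens to 85 mm and grips with 20 to 120 N. Pads are 22 mm wide; open, the fingers measure 114 mm over their backs; the gripper's body (76 mm by 85 mm) begins 54 mm behind the grasp point. The pads swing forward as they close: fully open they stand 13 mm farther back than shut.
Start: joints at [-1.379, 0.521, -0.036, 1.599, 0.021, 1.021, -0.113], TCP at [0.162, 0.604, 0.231] pointing down, gripper open.
Joint ranges: [-2.91, 2.91], [-0.3, 2.13], [-1.5, 1.42], [0.17, 2.43], [-1.26, 4.41], [0.16, 1.93], [-2.52, 2.52]. Speed limits (rad/s): [1.89, 1.89, 2.39, 2.39, 3.01, 3.01, 3.01].

## Interface

Orientations are given as [roll, pitch, yaw] about the fixed x, y, z axes, in that order (R = Rz(yaw) Ry(pitch) Rx(roll)).
In Python, from workcell import bot gives the robot as it stands.
- The arm moves only by the tool apply_moves, never from a script. Its argument "commands" is a list of rows, each an object with "travel": the shift along the tool's x, y, z in m, a list of three; "twist": the turn, a rotation vector about the tool's x, y, z in degrees, a list of three; "claw": the finger opening in m, from 0 to 0.0854. A call has 1 to 10 rows; each row is the pose to reach, as a shift and turn from the pose commanded when the call began, along the tool's axes at that moment; what a row does not reach only later rows make up. A row lasts 1/10 s, in which the tool goes at most 50 mm and 8.59 degrees, less where a joint would pass 70% of its speed; a pose out of reach is approached as far as the arm can. A call with a gripper value outside its range is refused whole. The fingers move at their own pace and stop on an object; "force" is the grip in N (left out, the last holds). Time passes only in rows, so rows that repeat a pose let the fingers close. It gives the time, the measured TCP pose, the force and the opening at its end, in the units of the state.
- bot.observe(): the state, without advancing time (a new reading comes with each control period).
- bot.grab_frame(name): name is "side" or "top"; returns a dict with "frame" (400x640x3 uint8, blue, green, red), "fx", "fy", "cx", "cy" (pixels), "dist" ([k1, k2, p1, p2, k3] as OpenCV has them; the pictures are not rectified), "pose" (4x4, takes a point from camera to world coordinates). Camera axes: x right, y up, looking along -z (the intrinsics and any distortion apply to the point x, -y, -z); pixel columns grow to the right and rows downward; lengths in m; the calibration is good to about 2 mm. A picture is of the moment at which its call begins. There is no depth.
- bot.job_done(): hands the job in, once; it reports no verdict.
The state is a dict: "clock": time; "qpos": joint angles; "qd": joint speeds; "joint_efforts": joint torques, N m; "position": TCP position; "tool_rot": TCP orientation; "force": force on the tool from outside, world axes, zero at the start; "moment": the same for the moment, N m; "grip_width": finger opening in m.
Only numpy, scipy, OpenCV 4.12 (cv2) and the standard library are available. Lean on these libraries where they do the work, as an engineer would, in place of code of your own. Each camera call takes 0.05 s, during which the arm holds its last target.

## Task

The slides are stained and have to drain. First slide the drip tray fully home into the slot in the foot of the drip stand, then lift the slide rack out of its dish and hang it by its eye on the stand's side hook, so that it drips over the tray. Keep the rack upright so the slides stay in it, and leave the dish and the other things on the bench where they stand.

Things in the scene. Friction and masses are not known exactly. Their poses are not given: they have to be found in the camera images.
- stand: Drip stand of bare steel, fixed to the worktop: U-shaped foot open in front, column at x = +85 mm, side hook, bottle shelf on top. Origin on the worktop, plumb below the hook's throat; x points to its back, y to its left (robot's left), z up. The tray is fully home when its origin meets this origin, axes the same way, its back edge against the foot's stop at x = +50 mm.
- foot_slot (a point): Middle of the slot's mouth in the stand's foot, on the worktop, 53 mm in front of (-x) the stand's origin; axes as the stand's. Two side rails 20 mm high, 114 mm apart inside, run back from here; lips 17 mm above the worktop reach 6 mm inward over the tray's sides. The tray slides in on the worktop along +x. The rails' front ends flare outwards, reaching 27 mm farther forward.
- shelf_edge (a point): Middle of the bottle shelf's front edge, underside, 330 mm above the worktop, 5 mm in front of the throat. The shelf is 110 mm deep (x) and 170 mm wide (y) and carries three small bottles. It covers the hook, so nothing can come straight down there: come from the front with the tool tilted.
- hook_throat (a point): Upper side of the hook's wire in its throat, 243 mm above the worktop; axes as the stand's. The 6 mm steel wire comes from the column at y = -24 mm, 8 mm higher, turns into +y, is level from y = -10 to +11 mm (the throat) and rises to its free tip at y = +22 mm, top 15 mm above this point. The mouth is open to +y: the eye goes over the tip towards -y, then down.
- tray: Drip tray, loose, a flat white plastic pan 100 (x) x 110 (y) x 12 mm with a bar handle in front (-x), overall 153 mm long, about 0.14 kg. Origin at the centre of the pan's underside. It is fully home when the pan's back edge meets the back stop: its origin then coincides with the stand's, axes the same way.
- tray_handle (a point): Grip point of the tray's handle, 78 mm in front of (-x) and 28 mm above the tray's origin. The handle is a bar along x, 16 mm wide in y, from 18 to 38 mm above the tray's underside and from x = -103 to -51 mm.
- dish: Steel staining dish, open on top, 112 (x) x 122 (y) x 50 mm, wall and floor 3 mm, with a small wire ear on each y side, loose, 0.6 kg. Origin at the centre of its underside.
- rack: Slide rack of steel wire and plate, loose, standing in the dish, about 0.24 kg. Body 60 (x) x 84 (y) x 30 mm with eight glass slides; wires rise from its two y ends and meet at z = 76 mm; above are a grey grip, a thin neck and a wire eye, 200 mm high in all. Origin at the centre of its underside, z up along the stem. The same either way round.
- rack_grip (a point): Centre of the rack's grip, 98 mm above the rack's origin. The grip is 22 (x) x 14 (y) x 46 mm (z), to be pinched across y; with the fingers tilted in the rack's x-z plane the eye above stays clear of the gripper.
- rack_eye (a point): Inner top of the rack's eye, 195 mm above the rack's origin, 97 mm above the grip's centre. A loop of 5 mm wire in the rack's x-z plane, threaded along the rack's y; clear opening 30 mm wide (x) and 39 mm high (z, downwards from this point). When the rack hangs, this point rests on hook_throat with the rack's y along the stand's y.
- med_bottle: Brown pill bottle with a white cap, 46 x 46 x 85 mm, a bystander behind the work. Origin under its centre.
- sample_cup: White sample cup with a yellow lid, 62 x 62 x 67 mm, a bystander. Origin under its centre.
- cell_counter: Grey tally counter with three keys, 70 x 123 x 44 mm, a bystander. Origin under its centre.
- drop_amber: Small amber dropper bottle, 33 x 34 x 102 mm, a bystander beside the stand. Origin under its centre.
- petri: Flat round petri dish, 59 x 59 x 12 mm, a bystander at the front edge of the worktop. Origin under its centre.
- marker: Marker pen lying down, white with a black cap, 12 x 135 x 14 mm, a bystander at the front edge. Origin under its centre.
- scissors: Scissors lying closed, red handles, 87 x 199 x 9 mm, a bystander at the front edge. Origin under its centre.

How it is judged:
By the outcome, as a careful person would: the job done as asked, in the order asked, and still so for the second after the job is handed in, with the robot touching nothing.
It also fails if it takes over 67 s, if anything falls off the work surface, if the arm or the gripper's body presses on something with over 40 N, if the wrist force passes 120 N, or if a joint passes its speed limit or range.

## Working session

There is one attempt and no reset: what is moved stays moved. The work goes in short steps, Python scripts to look and compute and a tool call to move; the robot and the scene stay as the last step left them, time stands still between calls to the robot, and variables do not carry over. Pictures are saved under pics/ and viewed, and the job is handed in when it is done.

Besides the shell and the picture viewer there is one more tool, called after ">>>" as a command line: name --argument value ..., lists and objects as JSON in quotes. apply_moves: Moves the arm, as the interface text tells. Its arguments: {"type":"object","properties":{"commands":{"type":"array"},"force":{"type":"number"}},"required":["commands"]}

```bash
ls; mkdir -p pics
python3 - <<'E'
from workcell import bot
import cv2,numpy as np
s=bot.observe();print(s)
for n in("side","top"):
    f=bot.grab_frame(n);cv2.imwrite(f"pics/{n}0.png",f["frame"])
    print(n,f["fx"],f["fy"],f["cx"],f["cy"],f["dist"]);print(np.round(f["pose"],4))
E
```

```text
pics
{'clock': 0.0, 'qpos': array([-1.37918986,  0.5219949 , -0.03632142,  1.59997952,  0.02120847,
        1.02109921, -0.1128105 ]), 'qd': array([-0.00163315,  0.00020179,  0.00058507, -0.00082691,  0.00094608,
       -0.00039235, -0.00166108]), 'joint_efforts': array([ 1.99952134e-03, -9.27110910e+01,  1.98083192e+00, -3.69941890e+01,
        1.78821216e-02,  8.29583500e-03,  3.96878204e-05]), 'position': array([0.16172285, 0.60337984, 0.23074791]), 'tool_rot': array([-3.14050044e+00,  8.78438254e-05,  2.87976450e+00]), 'force': array([ 0.4046465 , -0.15199498, -0.6442091 ]), 'moment': array([-0.04235771, -0.03115746,  0.03486781]), 'grip_width': 0.08543418541019078}
side 392.6855031175286 392.6855031175286 317.2892749597584 196.71718704061618 [-0.06830384  0.          0.          0.          0.        ]
[[ 0.9976 -0.0516  0.0469  0.6163]
 [ 0.0648  0.4368 -0.8972 -0.9607]
 [ 0.0258  0.8981  0.4391  0.6669]
 [ 0.      0.      0.      1.    ]]
top 469.56379606440345 469.56379606440345 314.8416445751419 190.55471392224885 [-0.05998325  0.          0.          0.          0.        ]
[[-0.011   0.9914 -0.1304  0.4312]
 [-0.9999 -0.012  -0.0066  0.012 ]
 [-0.0081  0.1303  0.9914  1.3615]
 [ 0.      0.      0.      1.    ]]
```

View pictures.

View pics/side0.png

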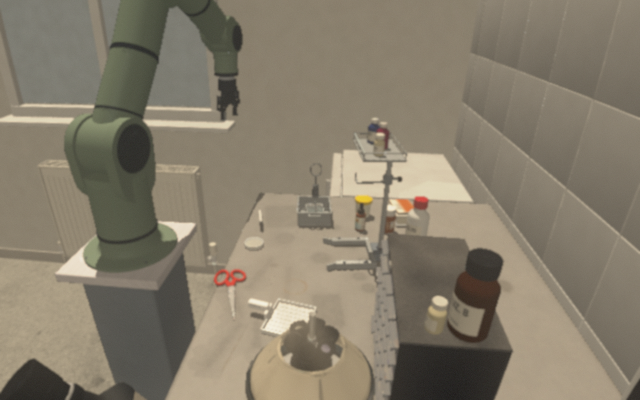

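View pics/top0.png

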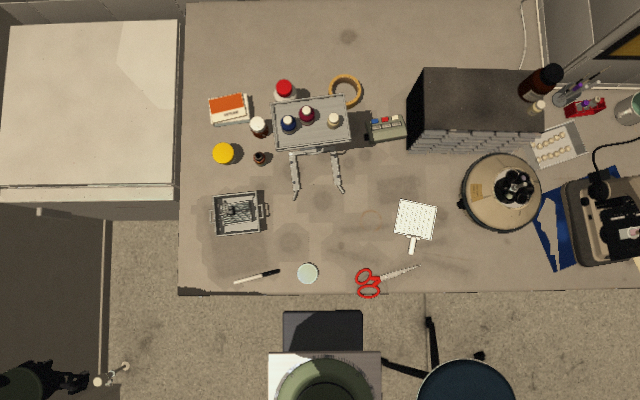

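```bash
cat > h.py <<'E'
import cv2,numpy as np,json,pickle
from scipy.spatial.transform import Rotation as Rn
from scipy.optimize import least_squares
def K(f): return np.array([[f["fx"],0,f["cx"]],[0,f["fy"],f["cy"]],[0,0,1.]])
def proj(f,P):
    P=np.atleast_2d(P).astype(float);T=np.linalg.inv(f["pose"])
    c=P@T[:3,:3].T+T[:3,3];c=c*[1,-1,-1]
    return cv2.projectPoints(c.reshape(-1,1,3),np.zeros(3),np.zeros(3),K(f),np.array(f["dist"],float))[0].reshape(-1,2)
def ray(f,uv):
    n=cv2.undistortPoints(np.array(uv,float).reshape(-1,1,2),K(f),np.array(f["dist"],float)).reshape(-1,2)
    d=np.c_[n[:,0],-n[:,1],-np.ones(len(n))]
    return f["pose"][:3,3],d@f["pose"][:3,:3].T
def atz(f,uv,z):
    o,d=ray(f,uv);return o+d*((z-o[2])/d[:,2])[:,None]
def tri(fs,uvs):
    A=np.zeros((3,3));b=np.zeros(3)
    for f,uv in zip(fs,uvs):
        o,d=ray(f,[uv]);d=d[0]/np.linalg.norm(d[0]);M=np.eye(3)-np.outer(d,d);A+=M;b+=M@o
    p=np.linalg.solve(A,b);return p,[proj(f,p)[0]-uv for f,uv in zip(fs,uvs)]
def crop(img,x0,y0,w,h,s,name):
    c=cv2.resize(img[y0:y0+h,x0:x0+w],None,fx=s,fy=s,interpolation=cv2.INTER_CUBIC)
    st=10 if s>=5 else 20
    for x in range((x0//st+1)*st,x0+w,st):
        cv2.line(c,(int((x-x0+.5)*s),0),(int((x-x0+.5)*s),6),(0,0,255),1);cv2.putText(c,str(x),(int((x-x0)*s)-8,16),0,.35,(0,0,255),1)
    for y in range((y0//st+1)*st,y0+h,st):
        cv2.line(c,(0,int((y-y0+.5)*s)),(6,int((y-y0+.5)*s)),(0,0,255),1);cv2.putText(c,str(y),(8,int((y-y0)*s)+4),0,.35,(0,0,255),1)
    cv2.imwrite("pics/"+name+".png",c)
def grab(n,tag):
    from workcell import bot
    f=bot.grab_frame(n);cv2.imwrite(f"pics/{n}_{tag}.png",f["frame"]);pickle.dump(f,open(f"{n}_{tag}.pkl","wb"));return f
def load(n,tag): return pickle.load(open(f"{n}_{tag}.pkl","rb"))
E
python3 - <<'E'
from h import *
t=grab("top","a");s=grab("side","a")
crop(t["frame"],265,85,100,120,5,"t_stand")
crop(t["frame"],380,190,70,70,8,"t_tray")
crop(t["frame"],200,180,80,65,8,"t_rack")
crop(s["frame"],310,110,120,170,3.5,"s_stand")
crop(s["frame"],280,150,70,90,6,"s_rack")
crop(s["frame"],240,280,90,70,8,"s_tray")
E
```

```text
(no output)
```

View pics/t_stand.png

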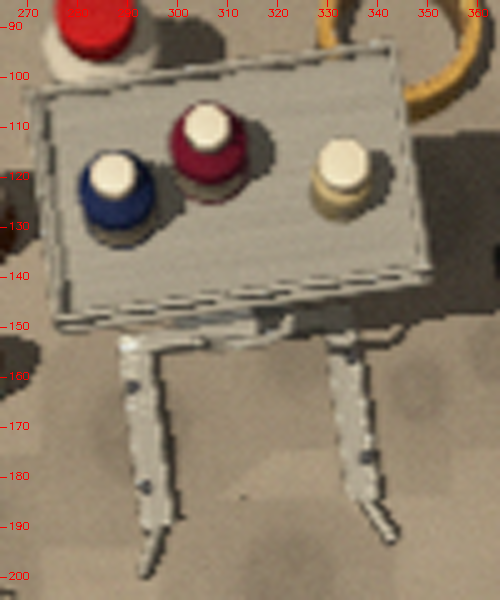

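View pics/t_tray.png

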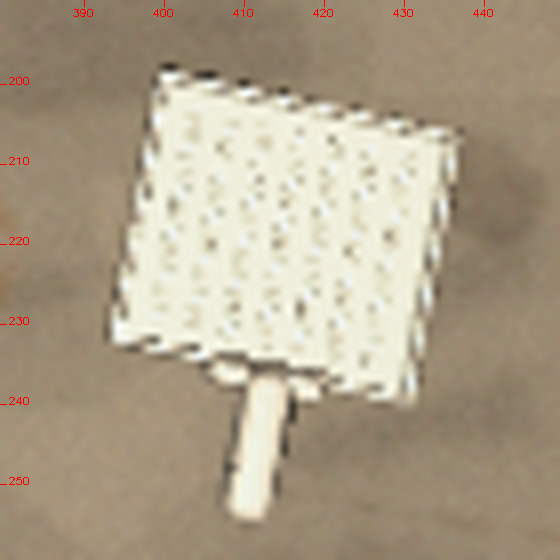

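View pics/t_rack.png

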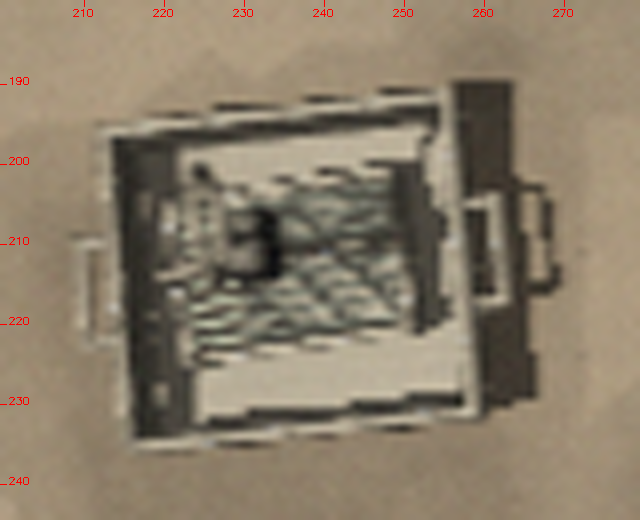

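View pics/s_stand.png

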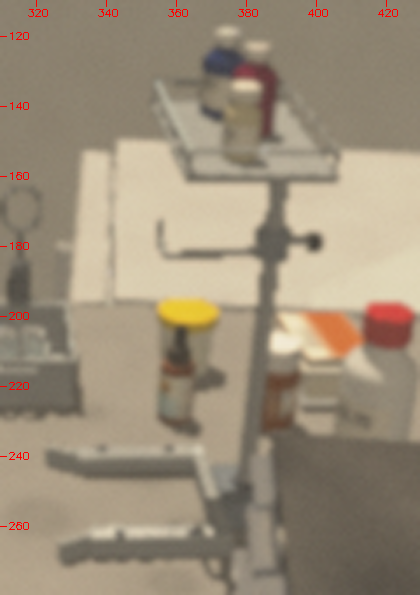

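View pics/s_rack.png

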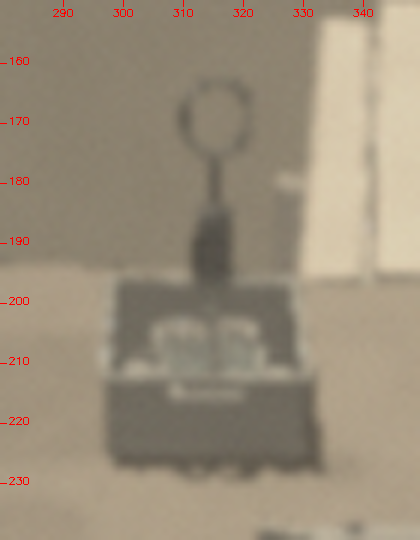

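View pics/s_tray.png

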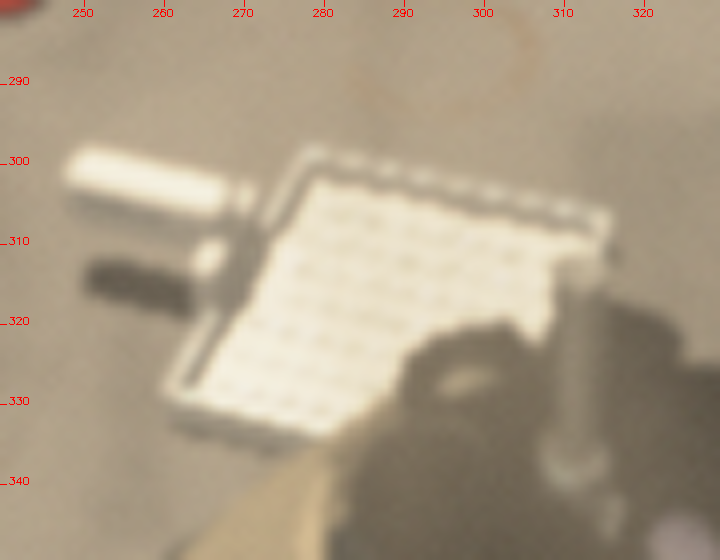

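```bash
cat > fit.py <<'E'
from h import *
def pose2(p): 
    c,s=np.cos(p[2]),np.sin(p[2]);return np.array([[c,-s,0],[s,c,0],[0,0,1]]),np.array([p[0],p[1],p[3] if len(p)>3 else 0])
def W(p,P):
    R,t=pose2(p);return np.atleast_2d(P)@R.T+t
def fit(obs,p0):
    def r(p): return np.concatenate([(proj(f,W(p,P))[0]-uv) for f,P,uv in obs])
    s=least_squares(r,p0,loss='soft_l1');return s.x,r(s.x).reshape(-1,2)
def draw(img,f,p,lines,col,x0,y0,s):
    for L in lines:
        q=proj(f,W(p,L));q=((q-[x0,y0]+.5)*s).astype(int)
        cv2.polylines(img,[q.reshape(-1,1,2)],False,col,1,cv2.LINE_AA)
def box(x0,x1,y0,y1,z0,z1):
    L=[]
    for z in(z0,z1): L.append(np.array([[x0,y0,z],[x1,y0,z],[x1,y1,z],[x0,y1,z],[x0,y0,z]]))
    for x in(x0,x1):
        for y in(y0,y1): L.append(np.array([[x,y,z0],[x,y,z1]]))
    return L
th=np.linspace(0,2*np.pi,30)
M=lambda L:[l/1000. for l in L]
trayL=M(box(-50,50,-55,55,0,12)+box(-103,-51,-8,8,18,38))
dishL=M(box(-56,56,-61,61,0,50))
rackL=M(box(-30,30,-42,42,0,30)+box(-11,11,-7,7,75,121)+[np.c_[17.5*np.cos(th),0*th,175.5+22*np.sin(th)],np.array([[0,0,121],[0,0,153]])])
standL=M([np.array(a,float) for a in [[[-5,-85,330],[-5,85,330],[105,85,330],[105,-85,330],[-5,-85,330]],
 [[85,-24,251],[0,-24,251],[0,-10,243],[0,11,243],[0,22,258]],[[85,0,0],[85,0,330]],
 [[-80,70,20],[-53,57,20],[50,57,20],[50,-57,20],[-53,-57,20],[-80,-70,20]],
 [[-53,51,20],[50,51,20]],[[-53,-51,20],[50,-51,20]]]])
def over(f,x0,y0,w,h,s,items,name):
    c=cv2.resize(f["frame"][y0:y0+h,x0:x0+w],None,fx=s,fy=s,interpolation=cv2.INTER_CUBIC)
    for p,L,col in items: draw(c,f,p,L,col,x0,y0,s)
    cv2.imwrite("pics/"+name+".png",c)
E
cat > run1.py <<'E'
from fit import *
t=load("top","a");s=load("side","a")
def c(x,y,x0,y0,k): return np.array([x0+(x+.5)/k-.5,y0+(y+.5)/k-.5])
T=lambda x,y:c(x,y,380,190,8); S=lambda x,y:c(x,y,240,280,8)
m=lambda *a:np.array(a)/1000.
o=[(t,m(50,55,12),T(163,72)),(t,m(50,-55,12),T(458,133)),(t,m(-50,-55,12),T(410,402)),(t,m(-50,55,12),T(112,342)),(t,m(-103,0,33),T(247,515)),
(s,m(-50,55,12),S(310,146)),(s,m(50,55,12),S(612,212)),(s,m(-50,-55,12),S(163,393))]
pt,r=fit(o,[.45,-.2,-.2]);print("tray",pt.round(4),np.rad2deg(pt[2]));print(r.round(1).tolist())
T=lambda x,y:c(x,y,265,85,5); S=lambda x,y:c(x,y,310,110,3.5)
o=[(t,m(-5,85,330),T(58,330)),(t,m(-5,-85,330),T(430,283)),(t,m(-53,51,20),T(173,520)),(t,m(-53,-51,20),T(346,498)),
(s,m(-5,-85,330),S(188,181)),(s,m(105,-85,330),S(338,180)),(s,m(0,22,255),S(160,222))]
ps,r=fit(o,[.6,.02,.13]);print("stand",ps.round(4),np.rad2deg(ps[2]));print(r.round(1).tolist())
T=lambda x,y:c(x,y,200,180,8); S=lambda x,y:c(x,y,280,150,6)
o=[(t,m(56,61,50),T(102,130)),(t,m(56,-61,50),T(455,88)),(t,m(-56,-61,50),T(484,415)),(t,m(-56,61,50),T(133,448)),
(s,m(-56,-61,50),S(105,380)),(s,m(56,-61,50),S(315,378))]
pd,r=fit(o,[.5,.2,.13]);print("dish",pd.round(4),np.rad2deg(pd[2]));print(r.round(1).tolist())
pr=np.r_[pd,.003]
pickle.dump((pt,ps,pd,pr),open("poses.pkl","wb"))
G=(0,255,0);B=(255,80,0);Rr=(0,0,255)
over(t,265,85,100,120,5,[(ps,standL,G)],"o1");over(s,310,110,120,170,3.5,[(ps,standL,G)],"o2")
over(t,200,180,80,65,8,[(pd,dishL,G),(pr,rackL,Rr)],"o3");over(s,280,150,70,90,6,[(pd,dishL,G),(pr,rackL,Rr)],"o4")
over(t,380,190,70,70,8,[(pt,trayL,Rr)],"o5")
E
python3 run1.py
```

```text
tray [ 0.5225 -0.2681 -0.2181] -12.496199353745506
[[0.1, -0.3], [0.5, -0.2], [0.4, 0.2], [0.1, -0.1], [0.0, 0.4], [-0.5, -0.5], [0.3, -0.2], [0.2, -0.6]]
stand [0.6721 0.0218 0.1185] 6.787066711110261
[[-0.5, 0.5], [0.2, 0.2], [-0.1, 0.1], [0.4, -0.0], [-0.6, -0.3], [1.0, 0.3], [1.0, -0.4]]
dish [0.5423 0.2419 0.1014] 5.806930271376332
[[0.8, 0.1], [-0.5, 0.5], [-0.2, -0.9], [0.3, -0.1], [0.4, -0.7], [-0.8, -0.2]]
```

View pics/o1.png

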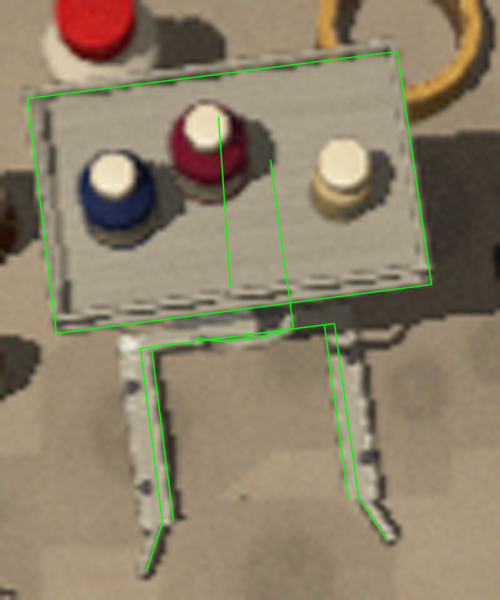

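View pics/o2.png

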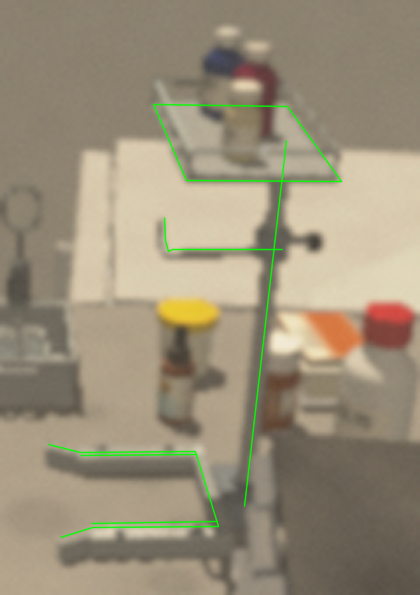

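View pics/o3.png

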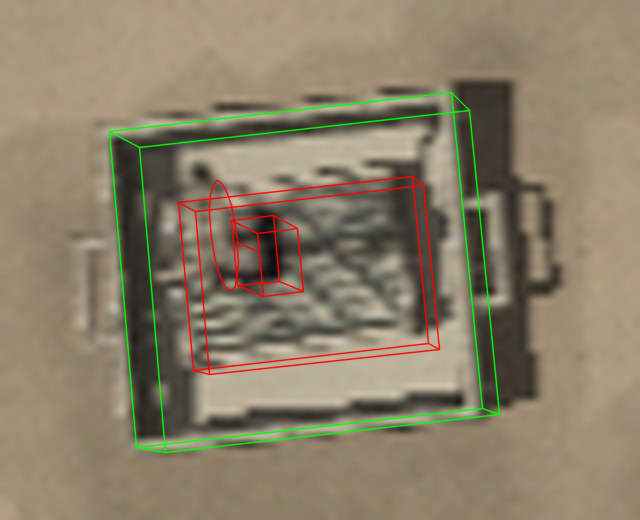

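View pics/o4.png

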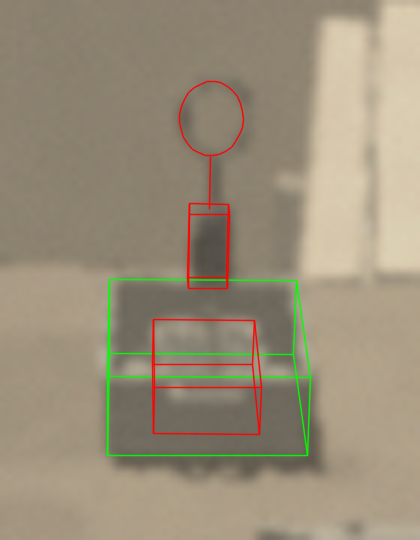

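View pics/o5.png

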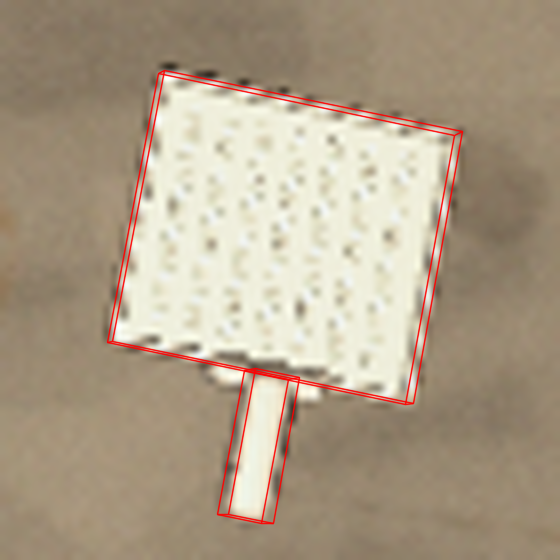

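Run:
```python
from fit import *
t=load("top","a");s=load("side","a")
def enh(f,x0,y0,w,h,k,n):
    c=f["frame"][y0:y0+h,x0:x0+w];c=cv2.resize(c,None,fx=k,fy=k,interpolation=cv2.INTER_LANCZOS4).astype(float)
    lo,hi=np.percentile(c,1),np.percentile(c,99);c=np.clip((c-lo)/(hi-lo)*255,0,255).astype(np.uint8)
    for i in range(0,w,5): cv2.line(c,(int((i+.5)*k),0),(int((i+.5)*k),5),(0,0,255),1);cv2.putText(c,str(x0+i),(int((i+.5)*k)-8,15),0,.35,(0,0,255),1)
    for i in range(0,h,5): cv2.line(c,(0,int((i+.5)*k)),(5,int((i+.5)*k)),(0,0,255),1);cv2.putText(c,str(y0+i),(7,int((i+.5)*k)+4),0,.35,(0,0,255),1)
    cv2.imwrite("pics/"+n+".png",c)
enh(t,210,188,55,48,14,"e_rt");enh(s,295,155,45,75,8,"e_rs")
```

```text
(no output)
```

View pics/e_rt.png

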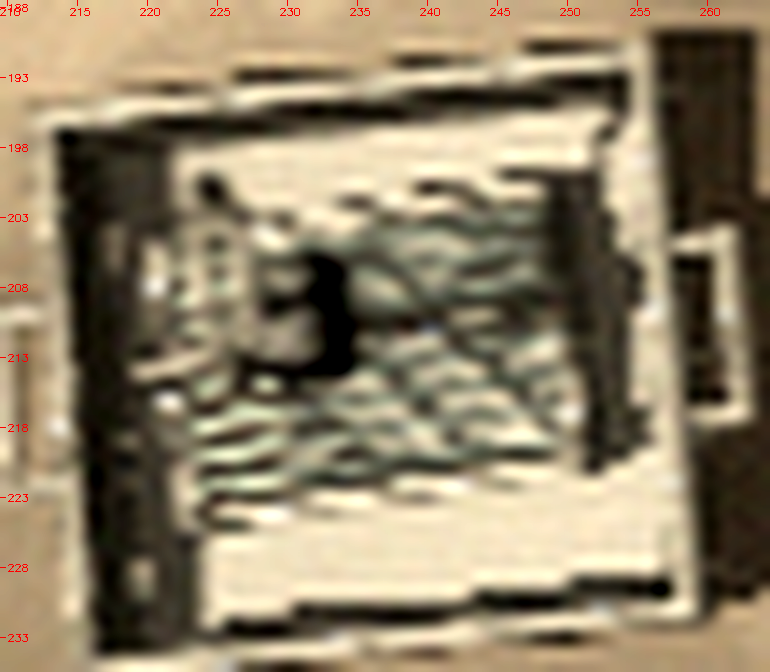

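View pics/e_rs.png

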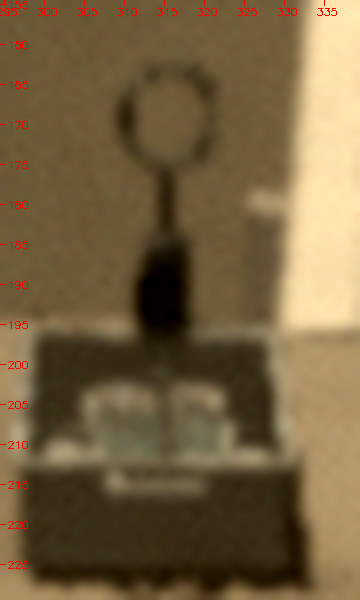

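```bash
cat >> h.py <<'E'
def Rt(phi,th):
    p,t=np.deg2rad([phi,th]);y=np.array([np.cos(p),np.sin(p),0]);hd=np.array([np.sin(p),-np.cos(p),0])
    z=np.sin(t)*hd-np.cos(t)*np.array([0,0,1]);x=np.cross(y,z);return np.c_[x,y,z]
def cur():
    from workcell import bot
    s=bot.observe();return s,np.array(s["position"]),Rn.from_euler("xyz",s["tool_rot"]).as_matrix()
def plan(targets,grasp=True,P0=None,R0=None):
    "targets: list of (point, phi, theta); point=grasp point if grasp"
    s,P,R=cur()
    if P0 is not None: P,R=np.array(P0),R0
    for pt,phi,th in targets:
        Rd=Rt(phi,th);p=np.array(pt)+(Rd[:,2]*.019 if grasp else 0)
        print("travel",(R.T@(p-P)).round(4).tolist(),"twist",np.rad2deg(Rn.from_matrix(R.T@Rd).as_rotvec()).round(2).tolist(),"tcp",p.round(4))
def st():
    s,P,R=cur();z=R[:,2];y=R[:,1]
    print("t",round(s["clock"],2),"tcp",P.round(4),"grasp",(P-.019*z).round(4),"phi",np.rad2deg(np.arctan2(y[1],y[0])).round(2),"ytilt",np.rad2deg(np.arcsin(y[2])).round(2),"theta",np.rad2deg(np.arctan2(np.hypot(*z[:2]),-z[2])).round(2),"F",np.round(s["force"],1),"w",round(s["grip_width"],4));print("q",np.round(s["qpos"],2))
E
python3 - <<'E'
from h import *
st()
plan([((.47,.2,.30),77.5,20),((.446,-.251,.15),77.5,20)])
E
```

```text
t 0.2 tcp [0.1617 0.6035 0.2309] grasp [0.1617 0.6035 0.2499] phi 75.0 ytilt -0.04 theta 0.04 F [-0.1 -0.5 -0.9] w 0.0853
q [-1.38  0.52 -0.04  1.6   0.02  1.02 -0.11]
travel [-0.4087, -0.3097, -0.051] twist [-0.48, -20.0, -2.47] tcp [0.4763 0.1986 0.2821]
travel [-0.5022, -0.7515, 0.0993] twist [-0.48, -20.0, -2.47] tcp [ 0.4523 -0.2524  0.1321]
```

>>> apply_moves --commands '[{"travel": [-0.04,-0.03,-0.03],"twist": [0,-2,0],"claw": 0.085},{"travel": [-0.08,-0.06,-0.045],"twist": [0,-6,-1],"claw": 0.085},{"travel": [-0.12,-0.09,-0.051],"twist": [-0.5,-10,-2],"claw": 0.085},{"travel": [-0.16,-0.12,-0.051],"twist": [-0.5,-14,-2.5],"claw": 0.085},{"travel": [-0.2,-0.15,-0.051],"twist": [-0.5,-18,-2.5],"claw": 0.085},{"travel": [-0.24,-0.18,-0.051],"twist": [-0.5,-20,-2.5],"claw": 0.085},{"travel": [-0.28,-0.21,-0.051],"twist": [-0.5,-20,-2.5],"claw": 0.085},{"travel": [-0.32,-0.24,-0.051],"twist": [-0.5,-20,-2.5],"claw": 0.085},{"travel": [-0.36,-0.27,-0.051],"twist": [-0.5,-20,-2.5],"claw": 0.085},{"travel": [-0.409,-0.31,-0.051],"twist": [-0.5,-20,-2.5],"claw": 0.085}]' --force 50

```text
clock: 1.2
position: [0.4636, 0.2158, 0.2826]
tool_rot: [3.14, 0.35, 2.924]
force: [1.2, 1.5, -0.9]
grip_width: 0.0849
```

Run:
```python
from h import *
st()
plan([((.446,-.251,.15),77.5,20)])
```

```text
t 1.2 tcp [0.4636 0.2158 0.2826] grasp [0.4573 0.2172 0.3004] phi 77.55 ytilt 0.09 theta 20.03 F [ 1.2  1.5 -0.9] w 0.0849
q [-0.97  0.16  0.27  2.06  0.35  0.74  0.4 ]
travel [-0.0332, -0.4598, 0.1714] twist [0.1, 0.03, 0.02] tcp [ 0.4523 -0.2524  0.1321]
```

Run:
```python
from h import *
plan([((.446,-.251,.15),77.5,20)],P0=(.4763,.1986,.2821),R0=Rt(77.5,20))
```

```text
travel [-0.0185, -0.4455, 0.1663] twist [0.0, 0.0, 0.0] tcp [ 0.4523 -0.2524  0.1321]
```

>>> apply_moves --commands '[{"travel": [0,-0.045,0],"twist": [0,0,0],"claw": 0.085},{"travel": [0,-0.09,0.01],"twist": [0,0,0],"claw": 0.085},{"travel": [-0.005,-0.135,0.03],"twist": [0,0,0],"claw": 0.085},{"travel": [-0.008,-0.18,0.05],"twist": [0,0,0],"claw": 0.085},{"travel": [-0.01,-0.225,0.07],"twist": [0,0,0],"claw": 0.085},{"travel": [-0.012,-0.27,0.09],"twist": [0,0,0],"claw": 0.085},{"travel": [-0.015,-0.315,0.11],"twist": [0,0,0],"claw": 0.085},{"travel": [-0.0185,-0.36,0.13],"twist": [0,0,0],"claw": 0.085},{"travel": [-0.0185,-0.405,0.15],"twist": [0,0,0],"claw": 0.07},{"travel": [-0.0185,-0.4455,0.1663],"twist": [0,0,0],"claw": 0.05}]'

```text
clock: 2.2
position: [0.4452, -0.1463, 0.1654]
tool_rot: [-3.142, 0.347, 2.926]
force: [1.0, 0.9, -0.4]
grip_width: 0.0583
```

>>> apply_moves --commands '[{"travel": [0,0,0],"twist": [0,0,0],"claw": 0.05},{"travel": [0,0,0],"twist": [0,0,0],"claw": 0.05},{"travel": [0,0,0],"twist": [0,0,0],"claw": 0.05}]'

```text
clock: 2.5
position: [0.4455, -0.1445, 0.1661]
tool_rot: [3.142, 0.347, 2.927]
force: [-0.1, 0.3, -0.1]
grip_width: 0.0499
```

Run:
```python
from fit import *
st()
t=grab("top","b");s=grab("side","b")
pt,ps,pd,pr=pickle.load(open("poses.pkl","rb"))
ss,P,R=cur()
over(t,370,180,90,90,7,[((0,0,0),[np.array([P-R[:,2]*.1,P]),np.array([P-R[:,1]*.03,P+R[:,1]*.03])],(0,0,255))],"o6");crop(s["frame"],210,220,130,130,5,"s6")
plan([((.446,-.251,.031),77.5,20)])
```

```text
t 2.5 tcp [ 0.4455 -0.1445  0.1661] grasp [ 0.4392 -0.1431  0.184 ] phi 77.72 ytilt 0.0 theta 19.91 F [-0.1  0.3 -0.1] w 0.0499
q [ 0.04  0.26  0.16  2.34 -0.16  0.2   1.7 ]
travel [0.0245, -0.1045, 0.1539] twist [0.1, -0.08, 0.28] tcp [ 0.4523 -0.2524  0.0131]
```

View pics/o6.png

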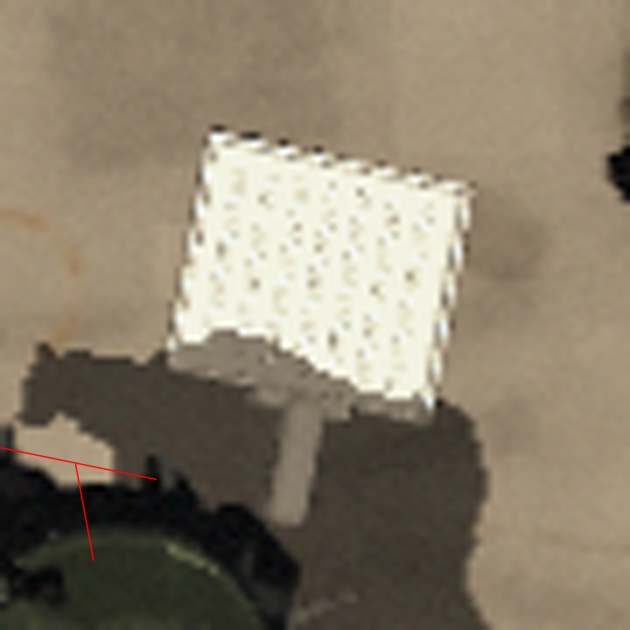

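View pics/s6.png

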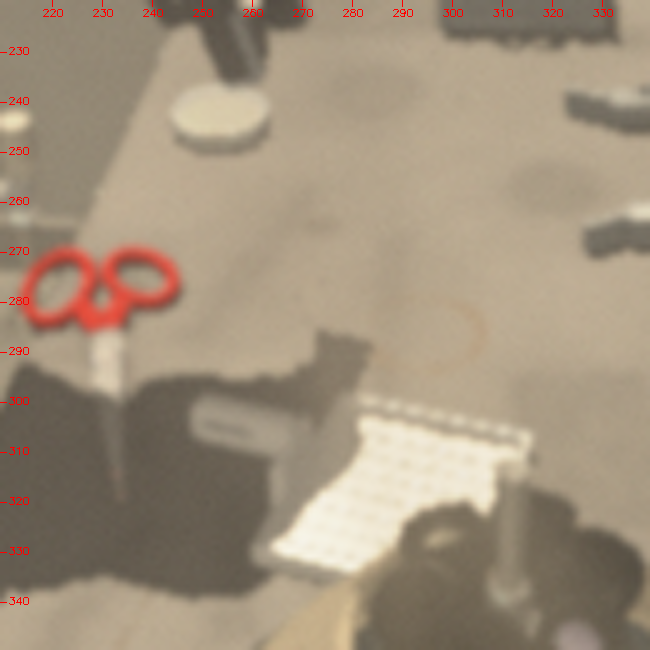

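```bash
cat > kin.py <<'E'
from h import *
import itertools
D=[]
def load_data():
    import json,os
    return json.load(open("kd.json")) if os.path.exists("kd.json") else []
def log():
    from workcell import bot
    s=bot.observe();d=load_data();d.append([list(map(float,s["qpos"])),list(map(float,s["position"])),list(map(float,s["tool_rot"]))]);json.dump(d,open("kd.json","w"))
def fk(q,sg,L):
    h,a,b,d,e1,e2=L
    R=np.eye(3);p=np.array([0,0,h]);
    rz=lambda t:Rn.from_euler("z",t).as_matrix();ry=lambda t:Rn.from_euler("y",t).as_matrix()
    R=rz(sg[0]*q[0])@ry(q[1]);R=R@rz(sg[1]*q[2]);p=p+R@[e1,0,a];R=R@ry(q[3]);p=p+R@[-e1,0,0];R=R@rz(sg[2]*q[4]);p=p+R@[0,0,b];R=R@ry(q[5]);p=p+R@[e2,0,0];R=R@rz(sg[3]*q[6]);p=p+R@[0,0,d]
    return p,R
E
python3 - <<'E'
from kin import *
log()
d=load_data()
d+= [[[-1.37918986,  0.5219949 , -0.03632142,  1.59997952,  0.02120847,1.02109921, -0.1128105],[0.16172285, 0.60337984, 0.23074791],[-3.14050044e+00,  8.78438254e-05,  2.87976450e+00]],[[-0.97,0.16,.27,2.06,.35,.74,.4],[.4636,.2158,.2826],[3.14,.35,2.924]]]
json.dump(d,open("kd.json","w"))
best=[]
for sg in itertools.product([1,-1],repeat=4):
    e=0
    Q=[fk(q,sg,(0,)*6)[1].T@Rn.from_euler("xyz",o).as_matrix() for q,p,o in d]
    e=sum(np.linalg.norm(Rn.from_matrix(Q[0].T@x).as_rotvec()) for x in Q[1:])
    best.append((e,sg,Rn.from_matrix(Q[0]).as_rotvec()))
best.sort(key=lambda b:b[0]);print(best[:3])
sg=best[0][1]
s=least_squares(lambda L:np.concatenate([fk(q,sg,L)[0]-p for q,p,o in d]),[.35,.4,.4,.25,0,0]);print(s.x.round(4),s.fun.round(4))
E
```

```text
[(np.float64(0.008582966346791666), (-1, -1, -1, -1), array([ 1.06886951e-16, -6.29228952e-17,  1.57079633e+00])), (np.float64(0.20415653480286838), (1, 1, 1, 1), array([ 0.10796735, -0.10796735, -1.16753921])), (np.float64(0.605087847033074), (-1, 1, -1, -1), array([0.15688994, 0.13461089, 1.82738924]))]
[ 0.6393  0.5466  0.513   0.5765 -0.1049 -0.0567] [ 0.0038  0.0457  0.0123 -0.0605  0.008   0.0002  0.0076  0.0071 -0.0125]
```

```bash
cat >> kin.py <<'E'
SG=(-1,-1,-1,-1)
def fk2(q,L):
    "offset vectors: after j1: (0,0,h); after j2.. general"
    h,a,b,d,e1,e2,y1,y2,x0=L
    rz=lambda t:Rn.from_euler("z",-t).as_matrix();ry=lambda t:Rn.from_euler("y",t).as_matrix()
    R=rz(q[0]);p=np.array([0,0,h])+R@[x0,y1,0];R=R@ry(q[1])@rz(q[2]);p=p+R@[e1,y2,a];R=R@ry(q[3])@rz(q[4]);p=p+R@[e2,0,b];R=R@ry(q[5])@rz(q[6]);p=p+R@[0,0,d]
    return p,R@Rn.from_euler("z",np.pi/2).as_matrix()
E
python3 - <<'E'
from kin import *
d=load_data()
s=least_squares(lambda L:np.concatenate([np.concatenate([fk2(q,L)[0]-p for q,p,o in d]),.02*(np.array(L)-[.35,.4,.4,.3,0,0,0,0,0])]),[.35,.4,.4,.3,0,0,0,0,0]);print(s.x.round(4),s.fun.round(4)[:9])
E
```

```text
[ 0.3517  0.4943  0.4211  0.3243  0.002   0.0029  0.0133 -0.073   0.0158] [ 0.0001  0.0005 -0.0005  0.0005 -0.0003 -0.0002  0.      0.0002  0.0007]
```

```bash
cat >> kin.py <<'E'
LO=np.array([-2.91,-.3,-1.5,.17,-1.26,.16,-2.52]);HI=np.array([2.91,2.13,1.42,2.43,4.41,1.93,2.52])
def getL():
    d=load_data()
    return least_squares(lambda L:np.concatenate([np.concatenate([fk2(q,L)[0]-p for q,p,o in d]),.005*(np.array(L)-[.35,.45,.42,.3,0,0,0,-.07,0])]),[.35,.4,.4,.3,0,0,0,-.07,0]).x
def ik(L,pt,phi,th,q0):
    Rd=Rt(phi,th);p=np.array(pt)+Rd[:,2]*.019
    def r(q):
        P,R=fk2(q,L);return np.concatenate([(P-p)*10,Rn.from_matrix(R.T@Rd).as_rotvec()*3,.02*(q-q0)])
    s=least_squares(r,np.clip(q0,LO+.03,HI-.03),bounds=(LO+.02,HI-.02))
    P,R=fk2(s.x,L);return s.x,np.linalg.norm(P-p)*1000,np.rad2deg(np.linalg.norm(Rn.from_matrix(R.T@Rd).as_rotvec()))
E
python3 - <<'E'
from kin import *
L=getL();q0=np.array(load_data()[0][0])
pt,ps,pd,pr=pickle.load(open("poses.pkl","rb"))
def stp(x,y,z):
    c,s=np.cos(ps[2]),np.sin(ps[2]);return (ps[0]+c*x-s*y,ps[1]+s*x+c*y,z)
for th in(0,10,20):
    print(th)
    for n,p,phi in [("pick",(.446,-.251,.031),77.5),("pre",stp(-150-78,0,31)[:2]+(.031,),96.8) if 0 else ("pre",stp(-.228,0,.031),96.8),("home",stp(-.078,0,.031),96.8)]:
        q,e,o=ik(L,p,phi,th,q0);print(n,q.round(2),round(e,1),round(o,1))
for th in(30,40,50,60):
    print(th)
    for n,p,phi in [("rack",(.545,.25,.103),96.5),("rackup",(.545,.25,.22),96.5),("hang",stp(0,0,.15),96.8),("pre",stp(0,.04,.18),96.8)]:
        for qq in (q0,np.array([-.5,.5,.2,1.6,.3,.8,1.])):
            q,e,o=ik(L,p,phi,th,qq);print(n,q.round(2),round(e,1),round(o,1))
E
```

```text
0
pick [ 0.34  0.75  0.07  1.98 -0.11  0.42  1.85] 0.0 0.0
pre [-0.16  0.69  0.05  2.16 -0.11  0.3   1.67] 0.0 0.0
home [-0.16  0.83  0.05  1.75 -0.07  0.56  1.62] 0.0 0.0
10
pick [ 0.32  0.73  0.12  2.11 -0.7   0.18  2.44] 0.2 0.1
pre [ 0.12  0.61 -0.31  2.34  1.38  0.18  0.21] 0.2 0.1
home [-0.16  0.78  0.05  1.9  -0.11  0.29  1.67] 0.0 0.0
20
pick [ 1.1   0.72 -0.83  2.34  1.8   0.42  0.1 ] 0.1 0.0
pre [-0.27  0.66  0.21  2.22 -0.95  0.18  2.5 ] 29.2 10.4
home [-0.28  0.81  0.22  1.95 -0.99  0.18  2.5 ] 8.1 3.4
30
rack [-0.21  0.58 -0.58  2.22  1.69  0.56 -0.53] 0.1 0.0
rack [-0.34  0.57 -0.42  2.2   1.71  0.49 -0.58] 0.1 0.0
rackup [-1.14  0.55  0.62  2.04 -0.23  0.19  1.24] 0.0 0.0
rackup [-1.02  0.47  0.45  2.06  0.32  0.21  0.72] 0.0 0.0
hang [-0.31  0.65  0.27  1.91 -1.    0.18  2.5 ] 3.5 1.5
hang [ 0.11  0.54 -0.32  2.01  1.12  0.18  0.5 ] 0.1 0.0
pre [-0.09  0.5  -0.15  1.99  0.7   0.18  0.83] 0.1 0.1
pre [-0.08  0.5  -0.16  1.99  0.71  0.18  0.82] 0.1 0.0
40
rack [-1.27  0.95  0.77  1.96 -1.24  0.18  1.99] 28.7 12.1
rack [-0.15  0.64 -0.72  2.33  2.03  0.82 -0.86] 0.0 0.0

[... 579 characters left out ...]
0.0
hang [-0.28  0.6   0.24  1.89 -1.    0.18  2.5 ] 40.6 17.8
hang [ 0.81  0.83 -1.23  2.3   2.32  0.81 -0.36] 0.0 0.0
pre [-0.54  0.61  0.45  1.9  -1.14  0.18  2.5 ] 36.6 15.9
pre [ 0.67  0.67 -1.15  2.31  2.26  0.76 -0.5 ] 0.0 0.0
60
rack [-1.72  1.61  1.1   1.9  -1.24  0.18  1.23] 52.9 22.6
rack [-0.38  0.83 -0.53  2.41  2.38  1.32 -1.27] 0.1 0.0
rackup [-0.83  0.51 -0.01  2.41  2.3   0.89 -1.37] 0.2 0.1
rackup [-0.83  0.51 -0.01  2.41  2.31  0.89 -1.38] 0.2 0.0
hang [-0.23  0.57  0.2   1.88 -0.98  0.18  2.5 ] 59.0 26.0
hang [ 0.87  1.   -1.26  2.37  2.61  1.01 -0.42] 0.0 0.0
pre [-0.65  0.64  0.56  1.88 -1.22  0.18  2.5 ] 54.8 24.0
pre [ 0.71  0.82 -1.2   2.39  2.54  1.01 -0.6 ] 0.0 0.0
```

Run:
```python
from kin import *
from workcell import bot
L=getL();q0=np.array(bot.observe()["qpos"])
pt,ps,pd,pr=pickle.load(open("poses.pkl","rb"))
def stp(x,y,z):
    c,s=np.cos(ps[2]),np.sin(ps[2]);return (ps[0]+c*x-s*y,ps[1]+s*x+c*y,z)
for th in(0,5):
    print(th)
    for n,p,phi in [("pick",(.4366,-.2491,.031),77.5),("pre",stp(-.228,0,.031),96.8),("home",stp(-.088,0,.031),96.8)]:
        q,e,o=ik(L,p,phi,th,q0);print(n,np.round(p,4),q.round(2),round(e,1),round(o,1))
plan([((.4366,-.2491,.10),77.5,3),((.4366,-.2491,.031),77.5,3)])
```

```text
0
pick [ 0.4366 -0.2491  0.031 ] [ 0.35  0.74  0.07  2.01 -0.11  0.4   1.86] 0.0 0.0
pre [ 0.4457 -0.0051  0.031 ] [-0.16  0.69  0.05  2.16 -0.11  0.3   1.67] 0.0 0.0
home [0.5848 0.0114 0.031 ] [-0.16  0.82  0.05  1.78 -0.07  0.55  1.63] 0.0 0.0
5
pick [ 0.4366 -0.2491  0.031 ] [ 0.39  0.71  0.02  2.08 -0.11  0.27  1.87] 0.0 0.0
pre [ 0.4457 -0.0051  0.031 ] [-0.05  0.64 -0.09  2.24  0.31  0.18  1.27] 0.2 0.1
home [0.5848 0.0114 0.031 ] [-0.16  0.79  0.05  1.85 -0.09  0.41  1.65] 0.0 0.0
travel [0.0156, -0.1046, 0.0849] twist [0.06, 16.92, 0.29] tcp [ 0.4376 -0.2493  0.081 ]
travel [0.0391, -0.1046, 0.1498] twist [0.06, 16.92, 0.29] tcp [ 0.4376 -0.2493  0.012 ]
```

>>> apply_moves --commands '[{"travel": [0.002,-0.015,0.012],"twist": [0,3,0],"claw": 0.05},{"travel": [0.005,-0.035,0.03],"twist": [0,7,0],"claw": 0.05},{"travel": [0.008,-0.06,0.05],"twist": [0,11,0.2],"claw": 0.05},{"travel": [0.012,-0.08,0.07],"twist": [0,14,0.3],"claw": 0.05},{"travel": [0.0156,-0.1046,0.085],"twist": [0,17,0.3],"claw": 0.05},{"travel": [0.0156,-0.1046,0.085],"twist": [0,17,0.3],"claw": 0.05},{"travel": [0.0156,-0.1046,0.085],"twist": [0,17,0.3],"claw": 0.05},{"travel": [0.0156,-0.1046,0.085],"twist": [0,17,0.3],"claw": 0.05}]'

```text
clock: 3.4
position: [0.4373, -0.2493, 0.081]
tool_rot: [3.141, 0.051, 2.923]
force: [0.8, 0.4, -0.3]
grip_width: 0.05
```

Run:
```python
from kin import *
st();log()
t=grab("top","c");s=grab("side","c");crop(t["frame"],360,190,100,80,8,"t7");crop(s["frame"],210,240,120,110,6,"s7")
plan([((.4366,-.2491,.031),77.5,3)])
```

```text
t 3.4 tcp [ 0.4373 -0.2493  0.081 ] grasp [ 0.4363 -0.2491  0.1   ] phi 77.47 ytilt 0.06 theta 2.93 F [ 0.8  0.4 -0.3] w 0.05
q [ 0.32  0.55  0.11  2.08 -0.16  0.47  1.91]
travel [0.0033, 0.0002, 0.0691] twist [0.06, -0.05, -0.05] tcp [ 0.4376 -0.2493  0.012 ]
```

View pics/s7.png

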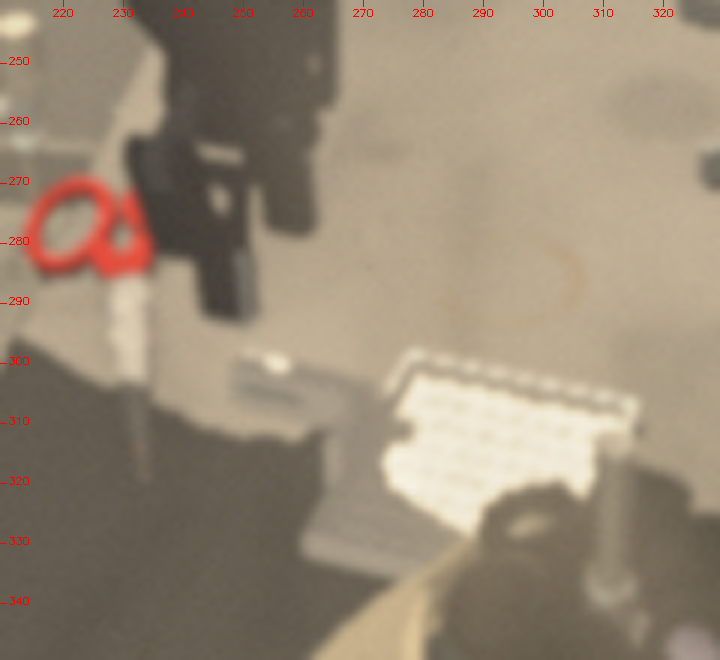

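View pics/t7.png

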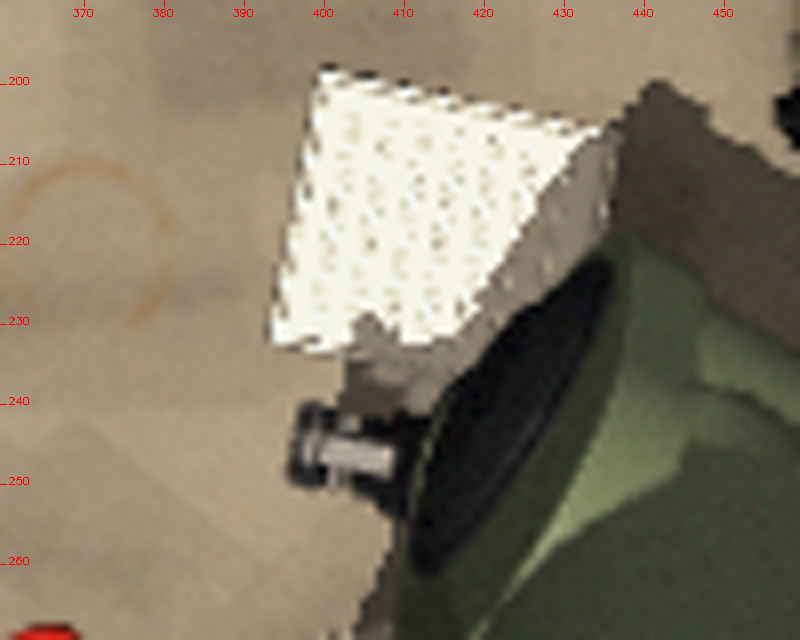

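>>> apply_moves --commands '[{"travel": [0.001,0,0.02],"twist": [0,0,0],"claw": 0.05},{"travel": [0.002,0,0.045],"twist": [0,0,0],"claw": 0.05},{"travel": [0.003,0,0.062],"twist": [0,0,0],"claw": 0.05},{"travel": [0.0033,0,0.068],"twist": [0,0,0],"claw": 0.05},{"travel": [0.0033,0,0.068],"twist": [0,0,0],"claw": 0.03},{"travel": [0.0033,0,0.068],"twist": [0,0,0],"claw": 0.01},{"travel": [0.0033,0,0.068],"twist": [0,0,0],"claw": 0.005},{"travel": [0.0033,0,0.068],"twist": [0,0,0],"claw": 0.005},{"travel": [0.0033,0,0.068],"twist": [0,0,0],"claw": 0.005}]' --force 40

```text
clock: 4.4
position: [0.4374, -0.2506, 0.0134]
tool_rot: [3.141, 0.052, 2.921]
force: [-1.9, 0.9, 8.8]
grip_width: 0.0151
```

Run:
```python
from kin import *
st();log()
pt,ps,pd,pr=pickle.load(open("poses.pkl","rb"))
t=grab("top","d");s=grab("side","d");crop(t["frame"],360,190,100,80,8,"t8");crop(s["frame"],210,240,120,110,6,"s8")
def stp(x,y,z):
    c,s=np.cos(ps[2]),np.sin(ps[2]);return (ps[0]+c*x-s*y,ps[1]+s*x+c*y,z)
plan([(stp(-.230,0,.032),96.8,3),(stp(-.088,0,.032),96.8,3)])
```

```text
t 4.4 tcp [ 0.4374 -0.2506  0.0134] grasp [ 0.4365 -0.2504  0.0324] phi 77.36 ytilt 0.05 theta 2.97 F [-1.9  0.9  8.8] w 0.0151
q [ 0.36  0.68  0.07  2.1  -0.18  0.32  1.93]
travel [0.0465, 0.241, -0.0018] twist [-0.96, -0.02, -19.42] tcp [ 0.4447 -0.0053  0.013 ]
travel [-0.0872, 0.2882, 0.0052] twist [-0.96, -0.02, -19.42] tcp [0.5857 0.0115 0.013 ]
```

View pics/s8.png

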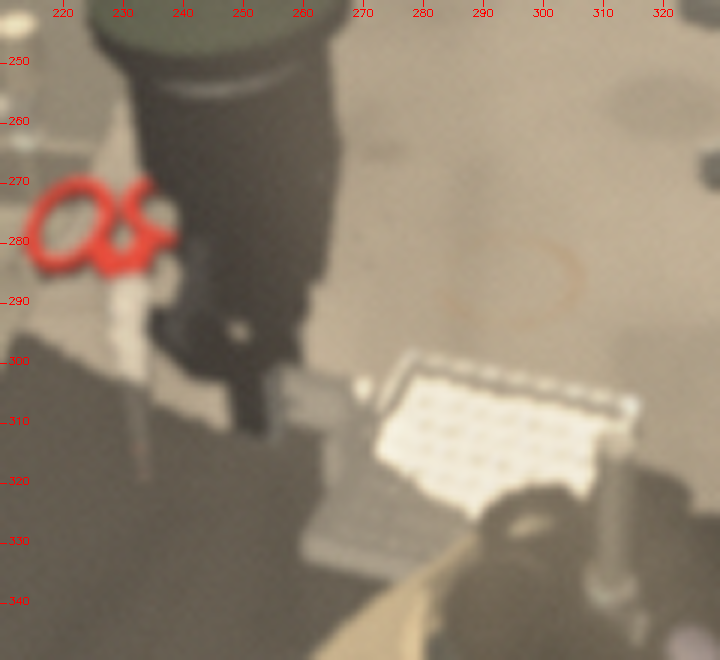

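View pics/t8.png

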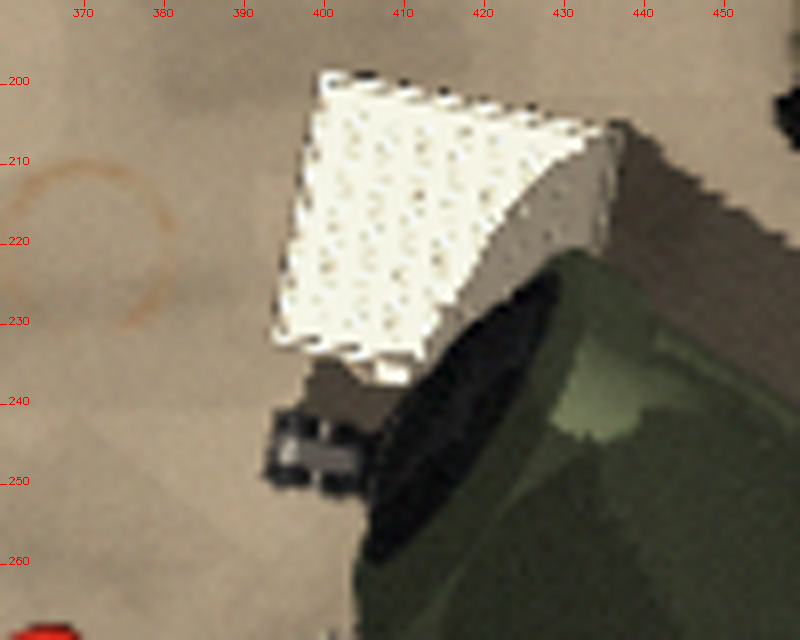

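>>> apply_moves --commands '[{"travel": [0.002,0.01,-0.003],"twist": [0,0,0],"claw": 0.005},{"travel": [0.007,0.035,-0.003],"twist": [0,0,-2],"claw": 0.005},{"travel": [0.013,0.07,-0.003],"twist": [0,0,-5],"claw": 0.005},{"travel": [0.021,0.11,-0.003],"twist": [0,0,-9],"claw": 0.005},{"travel": [0.029,0.15,-0.003],"twist": [0,0,-13],"claw": 0.005},{"travel": [0.037,0.19,-0.003],"twist": [-0.5,0,-17],"claw": 0.005},{"travel": [0.043,0.22,-0.003],"twist": [-1,0,-19],"claw": 0.005},{"travel": [0.0465,0.241,-0.003],"twist": [-1,0,-19.4],"claw": 0.005},{"travel": [0.0465,0.241,-0.003],"twist": [-1,0,-19.4],"claw": 0.005},{"travel": [0.0465,0.241,-0.003],"twist": [-1,0,-19.4],"claw": 0.005}]'

```text
clock: 5.5
position: [0.4442, -0.0046, 0.0137]
tool_rot: [3.14, 0.051, -3.022]
force: [-1.0, -0.4, -1.8]
grip_width: 0.015
```

Run:
```python
from kin import *
from fit import *
st();log()
pt,ps,pd,pr=pickle.load(open("poses.pkl","rb"))
t=grab("top","e");s=grab("side","e");
ss,P,R=cur();yaw=np.arctan2(-R[0,1],R[1,1]);g=P-.019*R[:,2];c,sn=np.cos(yaw),np.sin(yaw)
tr=[g[0]+c*.088,g[1]+sn*.088,yaw];print("tray pred",np.round(tr,4))
over(t,265,140,110,110,6.5,[(tr,trayL,(0,0,255)),(ps,standL,(0,255,0))],"t9");over(s,250,210,130,90,6,[(tr,trayL,(0,0,255)),(ps,standL,(0,255,0))],"s9")
crop(t["frame"],265,140,110,110,6.5,"t9r")
```

```text
t 5.5 tcp [ 0.4442 -0.0046  0.0137] grasp [ 0.4432 -0.0047  0.0327] phi 96.86 ytilt 0.07 theta 2.93 F [-1.  -0.4 -1.8] w 0.015
q [-0.17  0.64  0.06  2.25 -0.19  0.21  1.75]
tray pred [0.5306 0.0045 0.1177]
```

View pics/t9.png

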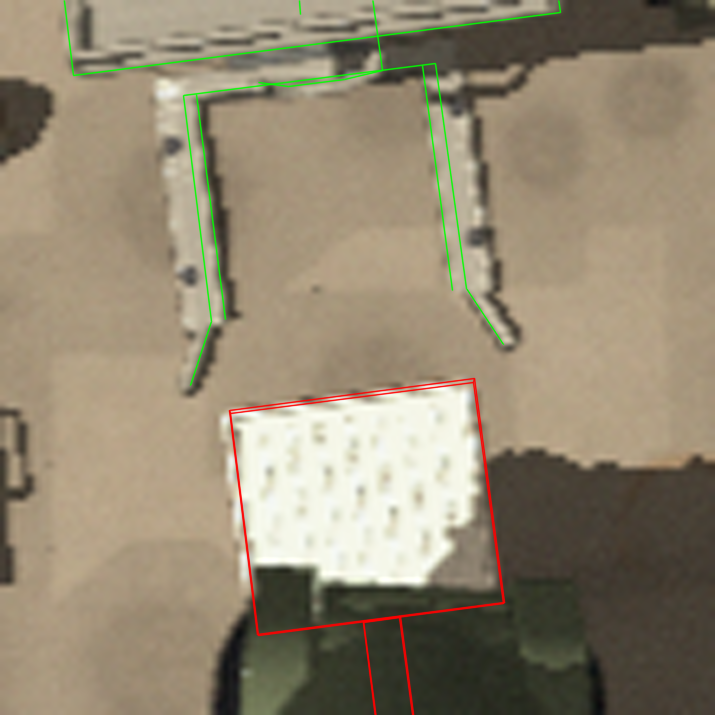

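View pics/s9.png

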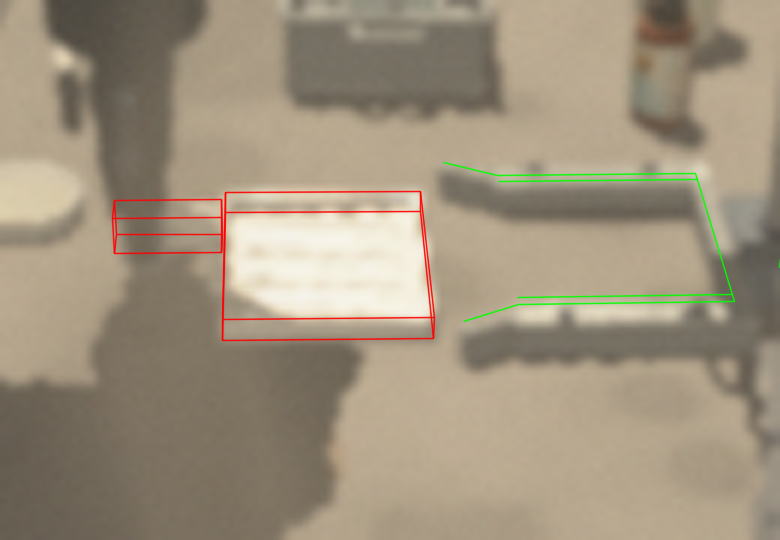

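View pics/t9r.png

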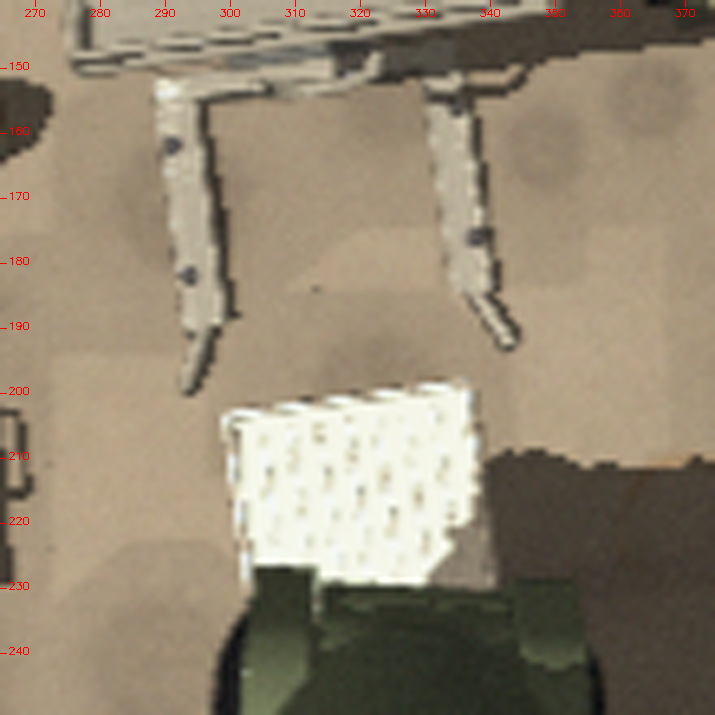

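>>> apply_moves --commands '[{"travel": [-0.01,0,0.0005],"twist": [0,0,0],"claw": 0.005},{"travel": [-0.025,0,0.0013],"twist": [0,0,0],"claw": 0.005},{"travel": [-0.04,0,0.002],"twist": [0,0,0],"claw": 0.005},{"travel": [-0.05,0,0.0025],"twist": [0,0,0],"claw": 0.005},{"travel": [-0.06,0,0.003],"twist": [0,0,0],"claw": 0.005},{"travel": [-0.06,0,0.003],"twist": [0,0,0],"claw": 0.005}]'

```text
clock: 6.2
position: [0.505, 0.0015, 0.0136]
tool_rot: [3.141, 0.052, -3.024]
force: [1.5, -1.0, 1.3]
grip_width: 0.015
```

Run:
```python
from kin import *
from fit import *
st()
pt,ps,pd,pr=pickle.load(open("poses.pkl","rb"))
t=grab("top","f");s=grab("side","f")
crop(t["frame"],270,140,90,90,8,"t10");crop(s["frame"],250,210,130,90,6,"s10")
```

```text
t 6.2 tcp [0.505  0.0015 0.0136] grasp [0.504  0.0014 0.0325] phi 96.73 ytilt 0.06 theta 2.96 F [ 1.5 -1.   1.3] w 0.015
q [-0.19  0.68  0.09  2.1  -0.18  0.32  1.74]
```

View pics/t10.png

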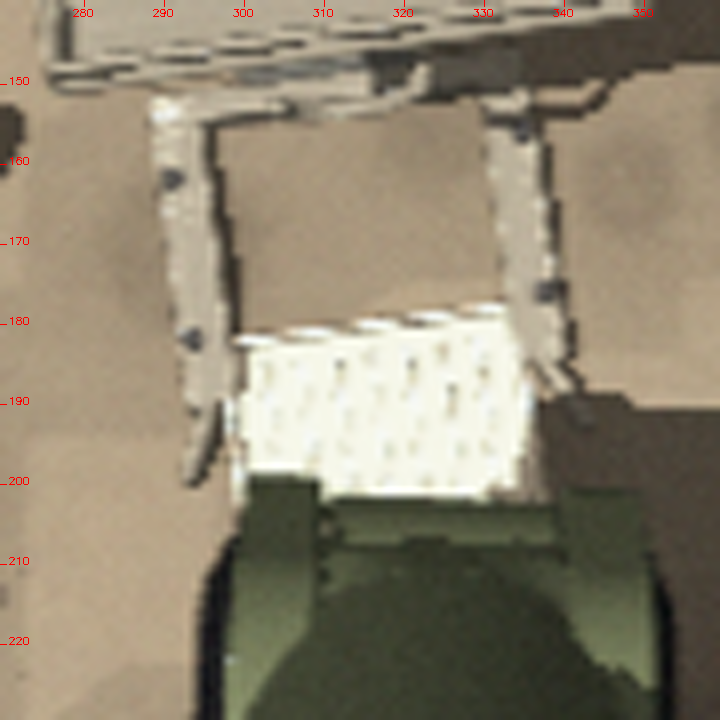

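View pics/s10.png

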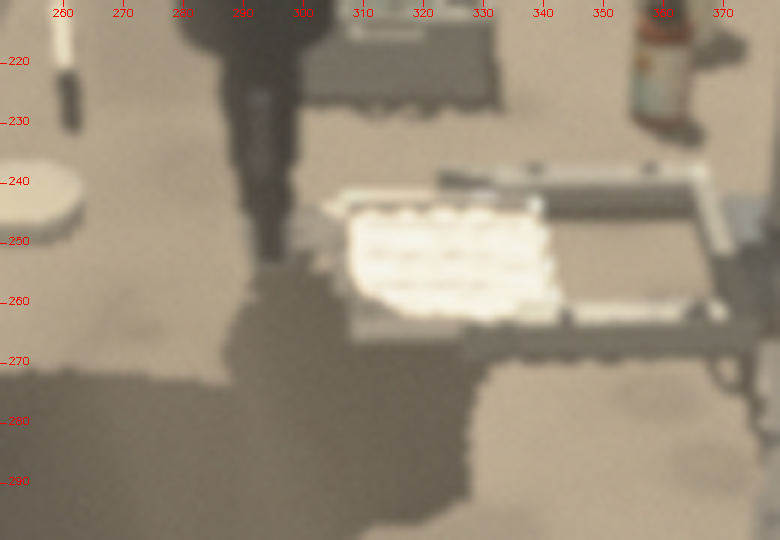

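>>> apply_moves --commands '[{"travel": [-0.01,0,0.0005],"twist": [0,0,0],"claw": 0.005},{"travel": [-0.022,0,0.0011],"twist": [0,0,0],"claw": 0.005},{"travel": [-0.034,0,0.0017],"twist": [0,0,0],"claw": 0.005},{"travel": [-0.046,0,0.0023],"twist": [0,0,0],"claw": 0.005},{"travel": [-0.056,0,0.0028],"twist": [0,0,0],"claw": 0.005},{"travel": [-0.064,0,0.0032],"twist": [0,0,0],"claw": 0.005},{"travel": [-0.069,0,0.0035],"twist": [0,0,0],"claw": 0.005},{"travel": [-0.073,0,0.0037],"twist": [0,0,0],"claw": 0.005},{"travel": [-0.073,0,0.0037],"twist": [0,0,0],"claw": 0.005}]'

```text
clock: 7.2
position: [0.5756, 0.0101, 0.0135]
tool_rot: [3.14, 0.049, -3.024]
force: [-5.5, -0.6, 10.7]
grip_width: 0.015
```

Run:
```python
from kin import *
from fit import *
st();log()
s=grab("side","g")
crop(s["frame"],270,210,110,90,7,"s11")
```

```text
t 7.2 tcp [0.5756 0.0101 0.0135] grasp [0.5747 0.01   0.0325] phi 96.75 ytilt 0.08 theta 2.8 F [-5.5 -0.6 10.7] w 0.015
q [-0.2   0.75  0.11  1.91 -0.18  0.44  1.73]
```

View pics/s11.png

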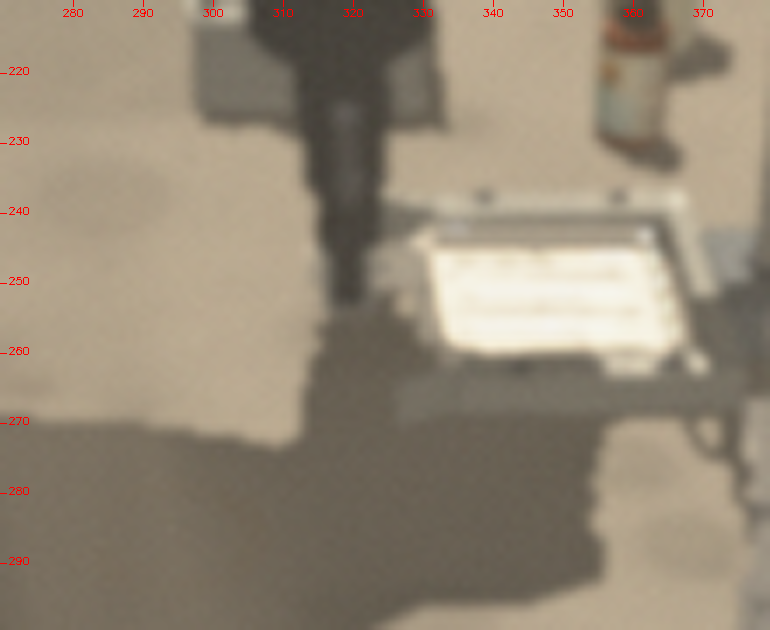

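>>> apply_moves --commands '[{"travel": [-0.002,0,-0.0008],"twist": [0,0,0],"claw": 0.005},{"travel": [-0.004,0,-0.0008],"twist": [0,0,0],"claw": 0.005},{"travel": [-0.004,0,-0.0008],"twist": [0,0,0],"claw": 0.005}]'

```text
clock: 7.55
position: [0.5806, 0.0111, 0.0144]
tool_rot: [3.14, 0.051, -3.023]
force: [-0.1, 0.2, -0.9]
grip_width: 0.0153
```

Run:
```python
from kin import *
st()
```

```text
t 7.55 tcp [0.5806 0.0111 0.0144] grasp [0.5796 0.0109 0.0334] phi 96.79 ytilt 0.07 theta 2.92 F [-0.1  0.2 -0.9] w 0.0153
q [-0.2   0.75  0.11  1.9  -0.18  0.45  1.73]
```

>>> apply_moves --commands '[{"travel": [-0.0015,0,0.0001],"twist": [0,0,0],"claw": 0.005},{"travel": [-0.003,0,0.0001],"twist": [0,0,0],"claw": 0.005},{"travel": [-0.003,0,0.0001],"twist": [0,0,0],"claw": 0.005}]'

```text
clock: 7.85
position: [0.5835, 0.0115, 0.0145]
tool_rot: [3.14, 0.051, -3.023]
force: [-0.1, -0.1, -1.5]
grip_width: 0.0154
```

Run:
```python
from kin import *
st()
```

```text
t 7.85 tcp [0.5835 0.0115 0.0145] grasp [0.5826 0.0113 0.0334] phi 96.79 ytilt 0.07 theta 2.92 F [-0.1 -0.1 -1.5] w 0.0154
q [-0.2   0.75  0.11  1.89 -0.18  0.46  1.73]
```

>>> apply_moves --commands '[{"travel": [-0.0015,0,0.0001],"twist": [0,0,0],"claw": 0.005},{"travel": [-0.0025,0,0.0001],"twist": [0,0,0],"claw": 0.005},{"travel": [-0.0025,0,0.0001],"twist": [0,0,0],"claw": 0.005}]'

```text
clock: 8.15
position: [0.5845, 0.0113, 0.0142]
tool_rot: [3.14, 0.048, -3.023]
force: [-7.6, -1.6, 1.5]
grip_width: 0.0147
```

Run:
```python
from kin import *
st()
s=grab("side","h2")
crop(s["frame"],270,210,110,90,7,"s12")
```

```text
t 8.15 tcp [0.5845 0.0113 0.0142] grasp [0.5836 0.0112 0.0331] phi 96.78 ytilt 0.07 theta 2.74 F [-7.6 -1.6  1.5] w 0.0147
q [-0.2   0.75  0.11  1.89 -0.18  0.46  1.73]
```

View pics/s12.png

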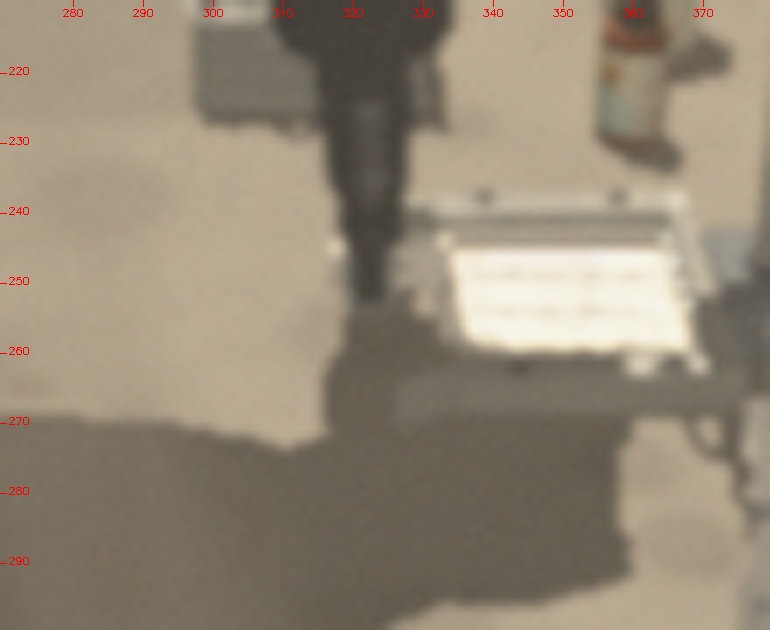

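>>> apply_moves --commands '[{"travel": [-0.001,0,0],"twist": [0,0,0],"claw": 0.005},{"travel": [-0.0015,0,0],"twist": [0,0,0],"claw": 0.005},{"travel": [-0.0015,0,0],"twist": [0,0,0],"claw": 0.005}]'

```text
clock: 8.5
position: [0.5844, 0.0113, 0.0138]
tool_rot: [3.14, 0.045, -3.023]
force: [-15.7, -2.5, 4.2]
grip_width: 0.0152
```

Run:
```python
from kin import *
st()
```

```text
t 8.5 tcp [0.5844 0.0113 0.0138] grasp [0.5835 0.0112 0.0328] phi 96.77 ytilt 0.08 theta 2.57 F [-15.7  -2.5   4.2] w 0.0152
q [-0.2   0.76  0.11  1.88 -0.18  0.47  1.73]
```

>>> apply_moves --commands '[{"travel": [0.001,0,0],"twist": [0,0,0],"claw": 0.03},{"travel": [0.001,0,0],"twist": [0,0,0],"claw": 0.045},{"travel": [0.001,0,0],"twist": [0,0,0],"claw": 0.045},{"travel": [0.003,0,-0.02],"twist": [0,0,0],"claw": 0.045},{"travel": [0.02,0,-0.05],"twist": [0,0,0],"claw": 0.045},{"travel": [0.06,0,-0.07],"twist": [0,0,0],"claw": 0.045},{"travel": [0.1,0,-0.09],"twist": [0,0,0],"claw": 0.045},{"travel": [0.12,0.02,-0.11],"twist": [0,0,0],"claw": 0.045},{"travel": [0.12,0.02,-0.11],"twist": [0,0,0],"claw": 0.045}]'

```text
clock: 9.4
position: [0.459, 0.0182, 0.1204]
tool_rot: [3.139, 0.053, -3.022]
force: [0.7, 0.7, -0.6]
grip_width: 0.0448
```

Run:
```python
from kin import *
from fit import *
st();log()
pt,ps,pd,pr=pickle.load(open("poses.pkl","rb"))
t=grab("top","i");s=grab("side","i")
crop(t["frame"],270,140,90,90,8,"t13");over(s,280,210,110,80,7,[(ps,trayL,(0,0,255))],"s13")
over(t,270,140,90,90,8,[(ps,trayL,(0,0,255))],"t13")
```

```text
t 9.4 tcp [0.459  0.0182 0.1204] grasp [0.458  0.018  0.1394] phi 96.86 ytilt 0.14 theta 3.03 F [ 0.7  0.7 -0.6] w 0.0448
q [-0.3   0.42  0.16  2.17 -0.14  0.5   1.66]
```

View pics/t13.png

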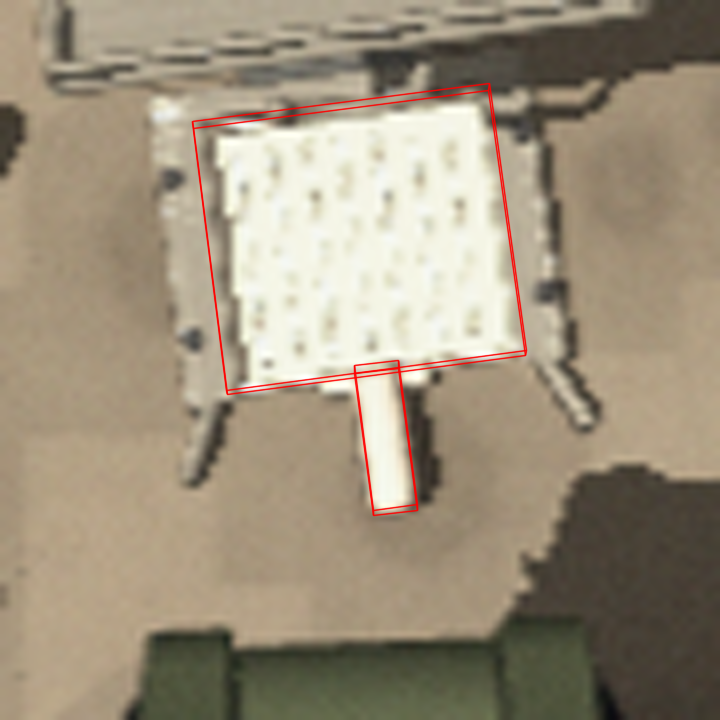

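View pics/s13.png

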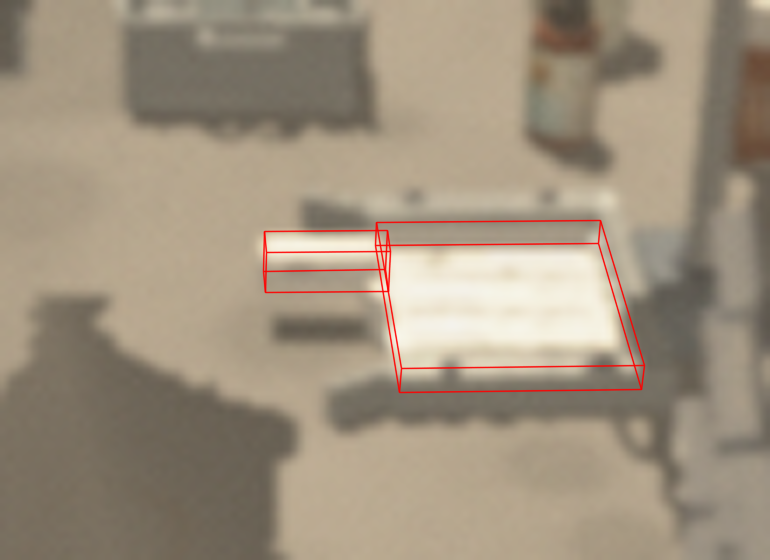

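Run:
```python
from kin import *
d=load_data();L=getL();print(len(d),L.round(4));print((np.array([fk2(q,L)[0]-p for q,p,o in d])*1000).round(1))
q0=np.array(d[-1][0]);print(q0.round(2))
pt,ps,pd,pr=pickle.load(open("poses.pkl","rb"))
def stp(x,y,z):
    c,s=np.cos(ps[2]),np.sin(ps[2]);return (ps[0]+c*x-s*y,ps[1]+s*x+c*y,z)
for th in(35,45,55):
  for qq in ([-.6,.7,-.2,2.2,2.6,.9,-1.2],[-.3,.9,0,2.,3.,.9,-1.4]):
    qq=np.array(qq)
    print(th)
    for n,p,phi in [("rack",(.545,.25,.103),96.5),("rackup",(.545,.25,.22),96.5),("mid",stp(-.06,.05,.2),96.8),("pre",stp(0,.04,.17),96.8),("hang",stp(0,0,.146),96.8)]:
            q,e,o=ik(L,p,phi,th,qq);print(n,q.round(2),round(e,1),round(o,1))
            qq=q
```

```text
8 [ 3.192e-01  5.286e-01  4.204e-01  3.266e-01 -1.500e-03  5.000e-04
 -2.370e-02 -3.570e-02  2.300e-03]
[[-0.   0.2 -0.7]
 [ 0.3 -0.2 -0.3]
 [-0.  -0.1  1.1]
 [ 0.1  0.  -0.2]
 [-0.  -0.   0.2]
 [-0.  -0.   0.2]
 [ 0.   0.   0.2]
 [ 0.2  0.2 -0.4]]
[-0.3   0.42  0.16  2.17 -0.14  0.5   1.66]
35
rack [-0.68  0.6  -0.02  2.22  2.13  0.39 -1.09] 0.0 0.0
rackup [-0.56  0.36 -0.16  2.15  1.34  0.39 -0.24] 0.0 0.0
mid [-0.02  0.41 -0.28  2.17  1.75  0.18 -0.25] 0.0 0.0
pre [-0.    0.53 -0.27  2.04  1.77  0.18 -0.22] 0.0 0.0
hang [ 0.17  0.6  -0.4   2.04  1.95  0.22 -0.3 ] 0.0 0.0
35
rack [-0.88  0.63  0.25  2.23  2.42  0.29 -1.43] 0.0 0.0
rackup [-0.69  0.36 -0.01  2.16  1.31  0.33 -0.22] 0.1 0.0
mid [-0.02  0.41 -0.28  2.17  1.75  0.18 -0.25] 0.0 0.0
pre [-0.    0.53 -0.27  2.04  1.77  0.18 -0.22] 0.0 0.0
hang [ 0.17  0.6  -0.4   2.04  1.95  0.22 -0.3 ] 0.0 0.0
45
rack [-0.6   0.67 -0.19  2.31  2.3   0.74 -1.27] 0.0 0.0
rackup [-0.68  0.38 -0.09  2.27  1.94  0.5  -0.88] 0.0 0.0
mid [ 0.    0.43 -0.31  2.29  2.6   0.41 -1.09] 0.0 0.0
pre [ 0.02  0.56 -0.29  2.16  2.63  0.4  -1.07] 0.0 0.0

[... 220 characters left out ...]
22] 0.0 0.0
pre [-0.07  0.55 -0.18  2.16  2.75  0.38 -1.21] 0.0 0.0
hang [ 0.06  0.61 -0.24  2.16  2.87  0.42 -1.24] 0.0 0.0
55
rack [-0.62  0.77 -0.24  2.37  2.38  1.06 -1.41] 0.0 0.0
rackup [-0.64  0.45 -0.2   2.36  2.19  0.8  -1.17] 0.0 0.0
mid [-0.09  0.5  -0.22  2.4   2.85  0.73 -1.36] 0.0 0.0
pre [-0.06  0.61 -0.21  2.26  2.9   0.7  -1.35] 0.0 0.0
hang [ 0.05  0.67 -0.22  2.25  3.02  0.74 -1.37] 0.0 0.0
55
rack [-0.68  0.77 -0.16  2.38  2.4   1.03 -1.47] 0.0 0.0
rackup [-0.73  0.45 -0.1   2.37  2.21  0.77 -1.22] 0.0 0.0
mid [-0.16  0.5  -0.14  2.4   2.89  0.73 -1.42] 0.0 0.0
pre [-0.12  0.61 -0.13  2.26  2.94  0.7  -1.42] 0.0 0.0
hang [-0.02  0.67 -0.14  2.25  3.06  0.74 -1.45] 0.0 0.0
```

```bash
cat > way.py <<'E'
from kin import *
L=getL()
def tip(pt,phi,th): Rd=Rt(phi,th);return np.array(pt)+.019*Rd[:,2],Rd
q0=np.array(load_data()[-1][0])
zt=Rt(96.5,45)[:,2];g=np.array([.545,.25,.103])-.13*zt
qt,e,o=ik(L,g,96.5,45,np.array([-.6,.67,-.19,2.31,2.3,.74,-1.27]));print(qt.round(2),e,o,g)
N=24
Ps=[fk2(q0+(qt-q0)*k/N,L) for k in range(N+1)]
for k in range(0,N+1,3): print(k,Ps[k][0].round(3),"z",Ps[k][1][:,2].round(2))
def dls(path,q,steps=1):
    qs=[q]
    for P,R in path:
        for _ in range(10):
            p,r=fk2(q,L);e=np.r_[P-p,r@Rn.from_matrix(r.T@R).as_rotvec()]
            J=np.zeros((6,7))
            for i in range(7):
                dq=q.copy();dq[i]+=1e-5;pp,rr=fk2(dq,L);J[:,i]=np.r_[(pp-p)/1e-5,r@Rn.from_matrix(r.T@rr).as_rotvec()/1e-5]
            q=np.clip(q+J.T@np.linalg.solve(J@J.T+1e-4*np.eye(6),e),LO,HI)
        qs.append(q)
    return np.array(qs),np.linalg.norm(e[:3]),np.linalg.norm(e[3:])
qs,e1,e2=dls(Ps[1:],q0);print(qs[::4].round(2),e1,e2)
pickle.dump(Ps,open("way.pkl","wb"))
print(np.abs(np.diff(qs,axis=0)).max(0)/.1)
E
python3 way.py
```

```text
[ 0.15  0.85 -1.48  2.41  1.8   1.42 -0.67] 2.279077032852584 0.44530602660385166 [0.45366702 0.23959392 0.19492388]
0 [0.459 0.018 0.12 ] z [ 0.05  0.01 -1.  ]
3 [0.387 0.034 0.09 ] z [-0.13 -0.08 -0.99]
6 [0.336 0.03  0.076] z [-0.23 -0.22 -0.95]
9 [0.316 0.02  0.071] z [-0.22 -0.36 -0.91]
12 [0.326 0.02  0.07 ] z [-0.1  -0.45 -0.89]
15 [0.357 0.042 0.072] z [ 0.09 -0.46 -0.89]
18 [0.399 0.091 0.085] z [ 0.31 -0.36 -0.88]
21 [0.44  0.163 0.118] z [ 0.53 -0.17 -0.83]
24 [0.469 0.243 0.182] z [ 0.7   0.07 -0.71]
[[-0.3   0.42  0.16  2.17 -0.14  0.5   1.66]
 [-0.47  0.51  0.21  2.22 -0.06  0.62  1.53]
 [-0.67  0.58  0.29  2.28  0.07  0.66  1.37]
 [-0.9   0.62  0.4   2.34  0.22  0.57  1.19]
 [-1.16  0.65  0.59  2.39  0.35  0.35  0.96]
 [-1.46  0.69  0.87  2.43  0.43  0.16  0.66]
 [-1.43  0.45  0.65  2.43  2.4   0.39 -1.58]] 0.04254744364046656 0.05839678020094934
[ 4.84278252  2.26169018  5.9878914   0.14116898 14.19133086  2.30220503
 15.45549663]
```

```bash
cat > flip.py <<'E'
from way import *
print("-----")
for p in [(.56,.15,.3),(.58,.18,.35),(.55,.2,.33),(.52,.2,.3),(.52,.2,.38),(.6,.2,.38)]:
    a,e,o=ik(L,p,96.5,22,np.array([-.6,.4,.1,1.9,.1,.4,1.5]))
    b,e2,o2=ik(L,p,96.5,45,np.array([-.5,.5,0,2.,2.6,.4,-1.1]))
    N=20
    path=[fk2(a+(b-a)*k/N,L) for k in range(N+1)]
    qs,e1,e3=dls(path[1:],a)
    # straight tool path: hold p, tilt 22->45 directly
    path2=[tip(p,96.5,22+23*k/N)for k in range(N+1)]
    q2,f1,f3=dls(path2[1:],a)
    print(p,"a",a.round(2),round(e,1),"b",b.round(2),round(e2,1));print("  joint path end",qs[-1].round(2),round(e1,4),round(e3,3),"maxstep",(np.abs(np.diff(qs,axis=0)).max(0)/.1).round(1));print("  direct end",q2[-1].round(2),round(f1,4),round(f3,3),(np.abs(np.diff(q2,axis=0)).max(0)/.1).round(1))
E
python3 flip.py | sed -n '/-----/,$p'
```

```text
-----
(0.56, 0.15, 0.3) a [-0.62  0.24  0.23  1.98  0.1   0.57  1.21] 0.0 b [-0.68  0.17  0.18  2.28  1.78  0.25 -0.51] 0.1
  joint path end [-1.    0.19  0.56  2.3   1.94  0.17 -0.68] 0.0 0.0 maxstep [0.6 0.3 0.9 0.2 2.4 0.4 2.3]
  direct end [-1.03  0.2   0.6   2.3   1.96  0.16 -0.71] 0.0 0.0 [1.7 0.3 2.2 0.2 5.2 0.3 5.2]
(0.58, 0.18, 0.35) a [-0.64  0.23  0.22  1.84  0.11  0.71  1.17] 0.0 b [-0.36  0.15 -0.21  2.14  1.24  0.36  0.04] 0.1
  joint path end [-1.08  0.15  0.59  2.17  1.08  0.23  0.18] 0.0 0.0 maxstep [0.3 0.  0.2 0.2 0.7 0.3 0.7]
  direct end [-1.1   0.15  0.62  2.17  1.06  0.22  0.19] 0.0 0.0 [0.5 0.1 0.5 0.2 1.1 0.3 1.2]
(0.55, 0.2, 0.33) a [-0.71  0.21  0.22  1.92  0.16  0.66  1.07] 0.0 b [-0.52  0.14 -0.14  2.21  1.38  0.4  -0.18] 0.1
  joint path end [-1.14  0.15  0.57  2.23  1.32  0.27 -0.14] 0.0 0.0 maxstep [0.2 0.  0.2 0.2 0.8 0.2 0.9]
  direct end [-1.17  0.15  0.6   2.24  1.32  0.27 -0.14] 0.0 0.0 [0.4 0.1 0.3 0.2 1.2 0.3 1.2]
(0.52, 0.2, 0.3) a [-0.76  0.2   0.23  2.02  0.2   0.58  0.99] 0.0 b [-0.64  0.15 -0.06  2.3   1.59  0.41 -0.45] 0.1
  joint path end [-1.2   0.16  0.58  2.33  1.64  0.29 -0.52] 0.0 0.0 maxstep [0.3 0.  0.2 0.2 1.  0.2 1. ]
  direct end [-1.26  0.17  0.65  2.33  1.65  0.27 -0.53] 0.0 0.0 [0.4 0.1 0.4 0.2 1.3 0.2 1.3]
(0.52, 0.2, 0.38) a [-0.69  0.11  0.14  1.9   0.2   0.79  1.01] 0.0 b [-0.55  0.02 -0.15  2.19  1.07  0.46  0.12] 0.1
  joint path end [-0.84  0.01  0.15  2.2   1.06  0.46  0.12] 0.0 0.0 maxstep [0.1 0.1 0.  0.2 0.5 0.2 0.5]
  direct end [-0.82  0.01  0.13  2.2   1.06  0.46  0.13] 0.0 0.0 [0.1 0.1 0.  0.2 0.7 0.2 0.7]
(0.6, 0.2, 0.38) a [-0.65  0.25  0.21  1.74  0.1   0.8   1.17] 0.0 b [-0.25  0.16 -0.36  2.03  1.07  0.44  0.22] 0.1
  joint path end [-0.99  0.15  0.48  2.07  0.85  0.31  0.4 ] 0.0 0.0 maxstep [0.2 0.1 0.2 0.2 0.5 0.3 0.5]
  direct end [-0.99  0.15  0.47  2.07  0.85  0.31  0.41] 0.0 0.0 [0.3 0.1 0.3 0.2 0.8 0.3 0.8]
```

```bash
cat > chk.py <<'E'
from way import *
print("-----")
t=load("top","i")
pt,ps,pd,pr=pickle.load(open("poses.pkl","rb"))
def S2(p): 
    c,s=np.cos(ps[2]),np.sin(ps[2]);d=np.array(p)[:2]-ps[:2];return np.array([c*d[0]+s*d[1],-s*d[0]+c*d[1]])
for n,uv,z in[("amber top",(259,157),.102),("amber base",(262,163),.0),("cup",(224,153),.067),("med",(259,125),.085)]:
    w=atz(t,[uv],z)[0];print(n,w.round(3),(S2(w)*1000).round(0))
c,s=np.cos(ps[2]),np.sin(ps[2])
stp=lambda x,y,z:(ps[0]+c*x-s*y,ps[1]+s*x+c*y,z)
q=q0.copy()
def go(q,p0,f0,t0,p1,f1,t1,N=15):
    path=[tip(np.array(p0)+(np.array(p1)-p0)*k/N,f0+(f1-f0)*k/N,t0+(t1-t0)*k/N) for k in range(1,N+1)]
    qs,e,o=dls(path,q);print(np.round(p1,3),t1,"q",qs[-1].round(2),"err",round(e*1000,1),round(np.rad2deg(o),1),"v",(np.abs(np.diff(qs,axis=0)).max(0)/.1).round(1));return qs[-1]
W=[((.458,.018,.139),96.8,3),((.50,.21,.36),96.5,22),((.50,.215,.36),96.5,45),((.4955,.2455,.1525),96.5,45),((.545,.25,.103),96.5,45),((.545,.25,.170),96.5,45),(stp(-.1,.15,.168),96.8,45),(stp(-.1,.055,.168),96.8,45),(stp(0,.055,.168),96.8,45),(stp(0,0,.168),96.8,45),(stp(0,0,.144),96.8,45),(stp(-.08,0,.22),96.8,45)]
for a,b in zip(W[:-1],W[1:]): q=go(q,*a,*b)
E
python3 chk.py | sed -n '/-----/,$p'
```

```text
-----
amber top [0.691 0.172 0.102] [ 37. 147.]
amber base [0.694 0.176 0.   ] [ 40. 151.]
cup [0.711 0.276 0.067] [ 69. 248.]
med [0.786 0.175 0.085] [131. 139.]
[0.5  0.21 0.36] 22 q [-0.83  0.11  0.25  1.96  0.22  0.74  0.96] err 0.0 0.0 v [0.4 0.3 0.2 0.2 0.3 0.2 0.5]
[0.5   0.215 0.36 ] 45 q [-0.99  0.02  0.23  2.25  1.17  0.48 -0.05] err 0.0 0.0 v [0.1 0.1 0.  0.2 0.9 0.3 0.9]
[0.496 0.246 0.152] 45 q [-0.84  0.51 -0.    2.41  2.23  0.64 -1.33] err 0.0 0.0 v [0.2 0.4 0.3 0.2 1.  0.3 1.1]
[0.545 0.25  0.103] 45 q [-0.73  0.67 -0.03  2.32  2.37  0.67 -1.4 ] err 0.0 0.0 v [0.1 0.1 0.  0.1 0.1 0.  0.1]
[0.545 0.25  0.17 ] 45 q [-0.81  0.5   0.07  2.31  2.23  0.52 -1.23] err 0.0 0.0 v [0.1 0.1 0.1 0.  0.1 0.1 0.1]
[0.555 0.159 0.168] 45 q [-0.54  0.48 -0.    2.39  2.55  0.54 -1.35] err 0.0 0.0 v [0.2 0.  0.1 0.1 0.2 0.  0.1]
[0.566 0.065 0.168] 45 q [-0.23  0.47 -0.06  2.41  2.87  0.53 -1.43] err 0.0 0.0 v [0.2 0.  0.  0.  0.2 0.  0.1]
[0.666 0.076 0.168] 45 q [-0.23  0.55 -0.02  2.17  2.87  0.38 -1.4 ] err 0.0 0.0 v [0.  0.1 0.  0.2 0.  0.1 0. ]
[0.672 0.022 0.168] 45 q [-0.05  0.56 -0.1   2.16  3.02  0.36 -1.43] err 0.0 0.0 v [0.1 0.  0.  0.  0.1 0.  0. ]
[0.672 0.022 0.144] 45 q [-0.04  0.61 -0.1   2.17  3.02  0.42 -1.43] err 0.0 0.0 v [0. 0. 0. 0. 0. 0. 0.]
[0.593 0.012 0.22 ] 45 q [-0.03  0.36 -0.11  2.32  3.02  0.33 -1.44] err 0.0 0.0 v [0.  0.2 0.  0.1 0.  0.1 0. ]
```

Run:
```python
from h import *
st();plan([((.50,.21,.36),96.5,22)])
plan([((.50,.215,.36),96.5,45),((.4955,.2455,.1525),96.5,45)],P0=np.array([.50,.21,.36])+.019*Rt(96.5,22)[:,2],R0=Rt(96.5,22))
```

```text
t 9.5 tcp [0.4611 0.0173 0.1191] grasp [0.4601 0.0171 0.1381] phi 96.84 ytilt 0.09 theta 3.03 F [ 0.2 -0.4 -0.9] w 0.0452
q [-0.3   0.43  0.16  2.17 -0.14  0.5   1.66]
travel [-0.0804, 0.187, -0.219] twist [0.16, -18.97, 0.32] tcp [0.5071 0.2108 0.3424]
travel [-0.0079, 0.005, -0.0013] twist [0.0, -23.0, 0.0] tcp [0.5133 0.2165 0.3466]
travel [0.0707, 0.0358, 0.1907] twist [0.0, -23.0, 0.0] tcp [0.5088 0.247  0.1391]
```

>>> apply_moves --commands '[{"travel": [0.0,0.005,-0.03],"twist": [0,0,0],"claw": 0.06},{"travel": [-0.01,0.015,-0.075],"twist": [0,-3,0],"claw": 0.07},{"travel": [-0.025,0.035,-0.115],"twist": [0,-6,0],"claw": 0.085},{"travel": [-0.04,0.065,-0.145],"twist": [0,-9,0],"claw": 0.085},{"travel": [-0.055,0.1,-0.175],"twist": [0,-12,0],"claw": 0.085},{"travel": [-0.065,0.135,-0.2],"twist": [0,-15,0],"claw": 0.085},{"travel": [-0.075,0.165,-0.215],"twist": [0,-17,0],"claw": 0.085},{"travel": [-0.0804,0.187,-0.219],"twist": [0,-19,0.3],"claw": 0.085},{"travel": [-0.0804,0.187,-0.219],"twist": [0,-19,0.3],"claw": 0.085},{"travel": [-0.0804,0.187,-0.219],"twist": [0,-19,0.3],"claw": 0.085}]'

```text
clock: 10.5
position: [0.5074, 0.2103, 0.3409]
tool_rot: [3.14, 0.382, -3.028]
force: [-0.4, -0.5, -1.1]
grip_width: 0.0849
```

>>> apply_moves --commands '[{"travel": [-0.001,0,0],"twist": [0,-2,0],"claw": 0.085},{"travel": [-0.002,0,0],"twist": [0,-5,0],"claw": 0.085},{"travel": [-0.003,0,0],"twist": [0,-8,0],"claw": 0.085},{"travel": [-0.004,0,0],"twist": [0,-11,0],"claw": 0.085},{"travel": [-0.005,0,0],"twist": [0,-14,0],"claw": 0.085},{"travel": [-0.006,0,0],"twist": [0,-17,0],"claw": 0.085},{"travel": [-0.007,0,0],"twist": [0,-20,0],"claw": 0.085},{"travel": [-0.008,0.005,-0.001],"twist": [0,-23,0],"claw": 0.085},{"travel": [-0.008,0.005,-0.001],"twist": [0,-23,0],"claw": 0.085},{"travel": [-0.008,0.005,-0.001],"twist": [0,-23,0],"claw": 0.085}]'

```text
clock: 11.5
position: [0.5138, 0.2152, 0.345]
tool_rot: [3.14, 0.782, -3.03]
force: [-0.7, 0.4, -0.0]
grip_width: 0.085
```

Run:
```python
from kin import *
from fit import *
st();log()
t=grab("top","j");s=grab("side","j")
cv2.imwrite("pics/side_j2.png",s["frame"])
pt,ps,pd,pr=pickle.load(open("poses.pkl","rb"))
pr=np.array([.545,.25,np.deg2rad(6.5),.003])
over(t,200,180,80,65,8,[(pr,rackL,(0,0,255))],"t14");over(s,280,150,70,90,6,[(pr,rackL,(0,0,255))],"s14")
plan([((.50,.215,.36),96.5,45),((.4955,.2455,.1525),96.5,45)])
```

```text
t 11.5 tcp [0.5138 0.2152 0.345 ] grasp [0.5005 0.2137 0.3585] phi 96.44 ytilt 0.05 theta 44.78 F [-0.7  0.4 -0. ] w 0.085
q [-0.91  0.02  0.16  2.25  1.17  0.47 -0.05]
travel [-0.0004, 0.0012, -0.0012] twist [0.02, -0.17, -0.13] tcp [0.5133 0.2165 0.3466]
travel [0.1467, 0.0316, 0.1453] twist [0.02, -0.17, -0.13] tcp [0.5088 0.247  0.1391]
```

View pics/side_j2.png

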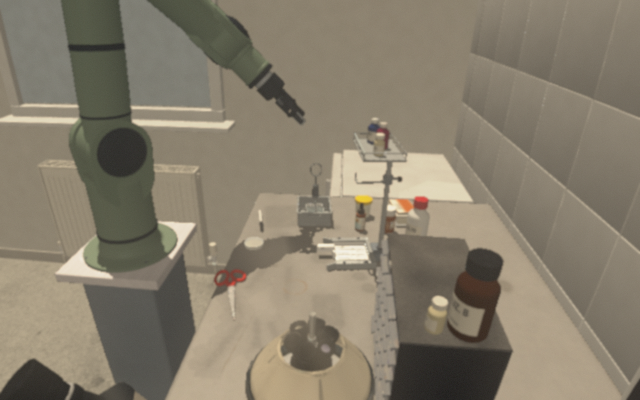

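View pics/t14.png

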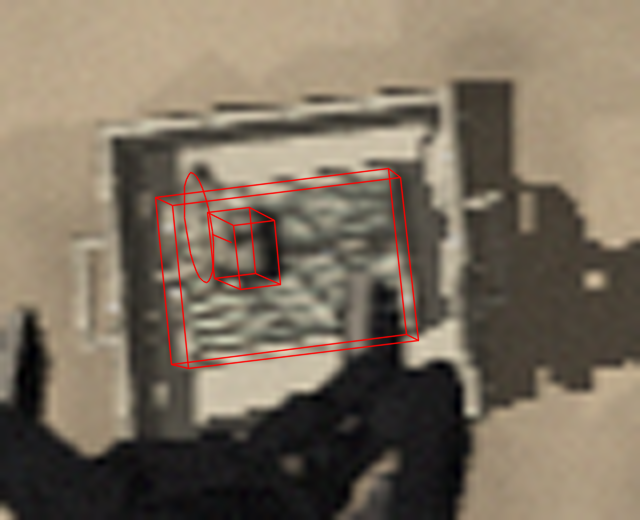

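View pics/s14.png

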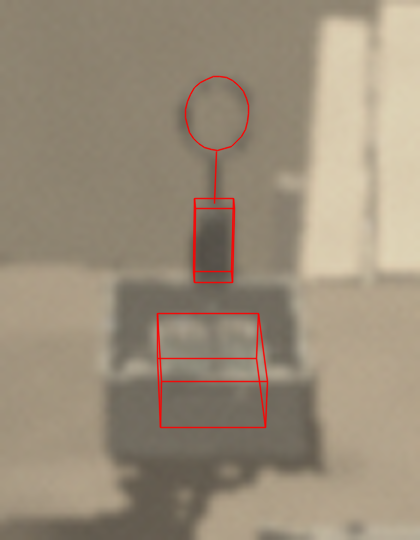

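>>> apply_moves --commands '[{"travel": [0.008,0.002,0.008],"twist": [0,0,0],"claw": 0.085},{"travel": [0.025,0.006,0.025],"twist": [0,0,0],"claw": 0.085},{"travel": [0.045,0.01,0.045],"twist": [0,0,0],"claw": 0.085},{"travel": [0.066,0.014,0.066],"twist": [0,0,0],"claw": 0.085},{"travel": [0.088,0.018,0.088],"twist": [0,0,0],"claw": 0.085},{"travel": [0.11,0.023,0.11],"twist": [0,0,0],"claw": 0.085},{"travel": [0.13,0.028,0.13],"twist": [0,0,0],"claw": 0.085},{"travel": [0.147,0.03,0.1465],"twist": [0,0,0],"claw": 0.085},{"travel": [0.147,0.03,0.1465],"twist": [0,0,0],"claw": 0.085},{"travel": [0.147,0.03,0.1465],"twist": [0,0,0],"claw": 0.085}]'

```text
clock: 12.6
position: [0.51, 0.2454, 0.1381]
tool_rot: [3.141, 0.783, -3.03]
force: [-0.6, -0.2, 0.9]
grip_width: 0.0849
```

Run:
```python
from kin import *
from fit import *
st();log()
t=grab("top","k");s=grab("side","k")
crop(t["frame"],200,180,80,70,8,"t15");crop(s["frame"],270,140,80,90,7,"s15")
plan([((.545,.25,.103),96.5,45)])
```

```text
t 12.6 tcp [0.51   0.2454 0.1381] grasp [0.4967 0.2439 0.1516] phi 96.39 ytilt 0.02 theta 44.89 F [-0.6 -0.2  0.9] w 0.0849
q [-0.8   0.51 -0.04  2.41  2.22  0.65 -1.31]
travel [0.0009, -0.0001, 0.0695] twist [0.05, 0.01, -0.14] tcp [0.5583 0.2515 0.0896]
```

View pics/t15.png

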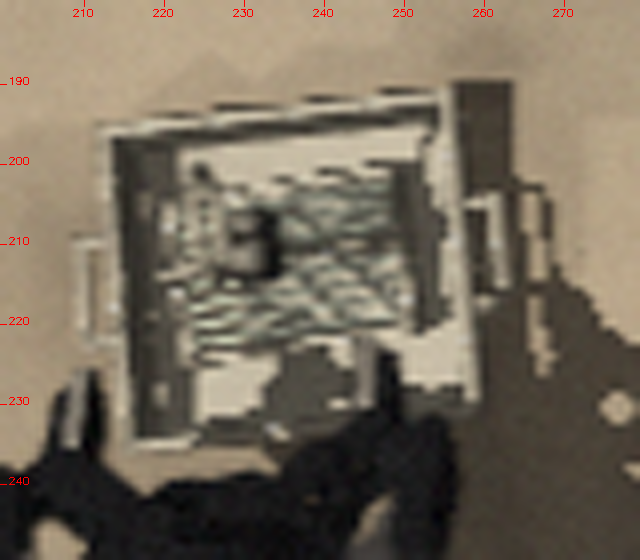

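View pics/s15.png

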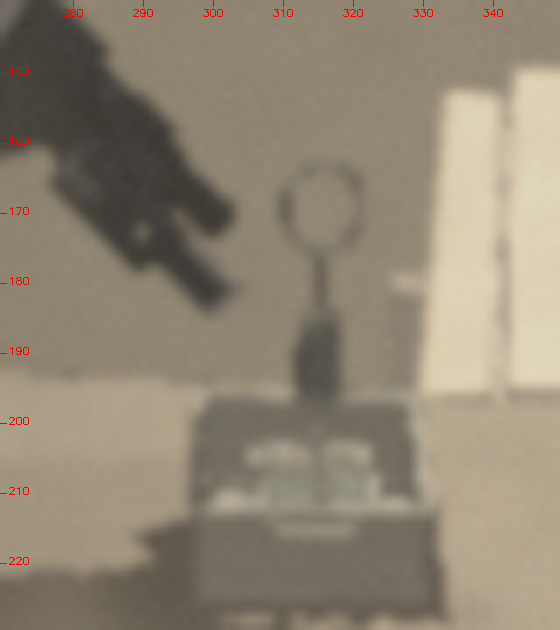

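>>> apply_moves --commands '[{"travel": [0,0,0.015],"twist": [0,0,0],"claw": 0.085},{"travel": [0,0,0.035],"twist": [0,0,0],"claw": 0.085},{"travel": [0.0005,-0.001,0.055],"twist": [0,0,0],"claw": 0.085},{"travel": [0.001,-0.001,0.067],"twist": [0,0,0],"claw": 0.085},{"travel": [0.001,-0.001,0.0705],"twist": [0,0,0],"claw": 0.085},{"travel": [0.001,-0.001,0.0705],"twist": [0,0,0],"claw": 0.07}]'

```text
clock: 13.3
position: [0.5584, 0.2509, 0.0878]
tool_rot: [3.138, 0.784, -3.031]
force: [-0.4, 0.3, 0.9]
grip_width: 0.073
```

Run:
```python
from kin import *
from fit import *
st()
t=grab("top","l");s=grab("side","l")
crop(t["frame"],200,180,80,70,8,"t16");crop(s["frame"],270,140,80,90,7,"s16")
```

```text
t 13.3 tcp [0.5584 0.2509 0.0878] grasp [0.545  0.2494 0.1013] phi 96.47 ytilt 0.13 theta 44.94 F [-0.4  0.3  0.9] w 0.073
q [-0.7   0.67 -0.06  2.32  2.37  0.69 -1.38]
```

View pics/t16.png

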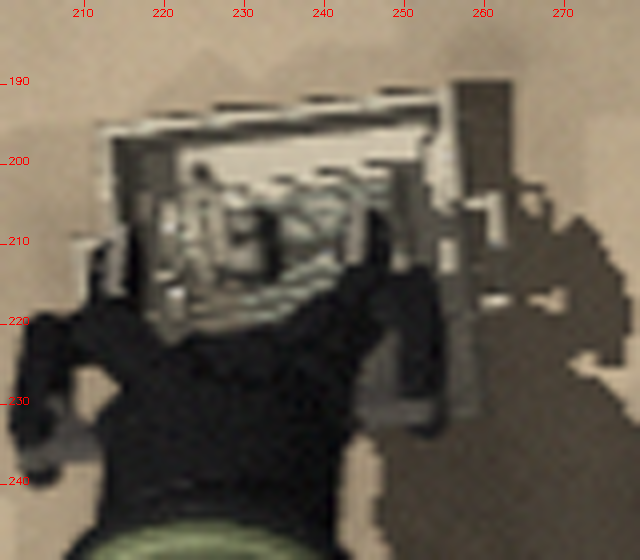

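View pics/s16.png

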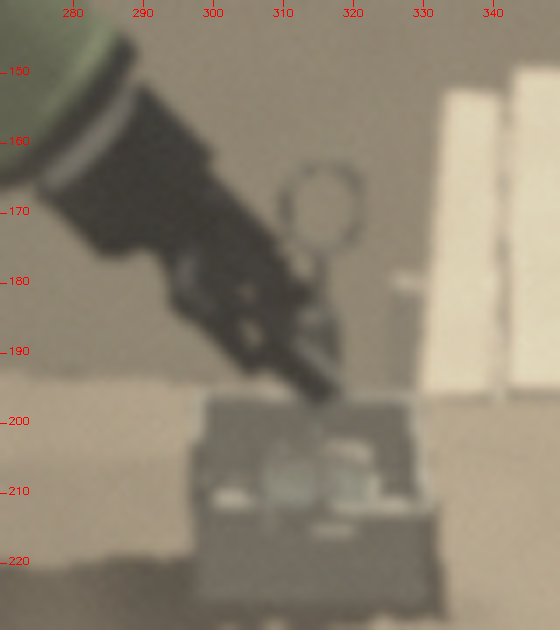

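>>> apply_moves --commands '[{"travel": [0,0,0],"twist": [0,0,0],"claw": 0.05},{"travel": [0,0,0],"twist": [0,0,0],"claw": 0.03},{"travel": [0,0,0],"twist": [0,0,0],"claw": 0.015},{"travel": [0,0,0],"twist": [0,0,0],"claw": 0.004},{"travel": [0,0,0],"twist": [0,0,0],"claw": 0.004},{"travel": [0,0,0],"twist": [0,0,0],"claw": 0.004},{"travel": [0,0,0],"twist": [0,0,0],"claw": 0.004}]' --force 60

```text
clock: 14.1
position: [0.5581, 0.251, 0.0871]
tool_rot: [3.138, 0.784, -3.03]
force: [0.8, 0.1, -2.6]
grip_width: 0.0133
```

Run:
```python
from kin import *
from fit import *
st()
s=grab("side","m");crop(s["frame"],270,140,80,90,7,"s17")
z=.007
plan([((.545,.2494,.170),96.5,45)])
```

```text
t 14.1 tcp [0.5581 0.251  0.0871] grasp [0.5448 0.2495 0.1006] phi 96.5 ytilt 0.13 theta 44.89 F [ 0.8  0.1 -2.6] w 0.0133
q [-0.7   0.67 -0.06  2.32  2.37  0.69 -1.38]
travel [-0.0491, 0.0001, -0.049] twist [0.09, -0.1, -0.09] tcp [0.5583 0.2509 0.1566]
```

View pics/s17.png

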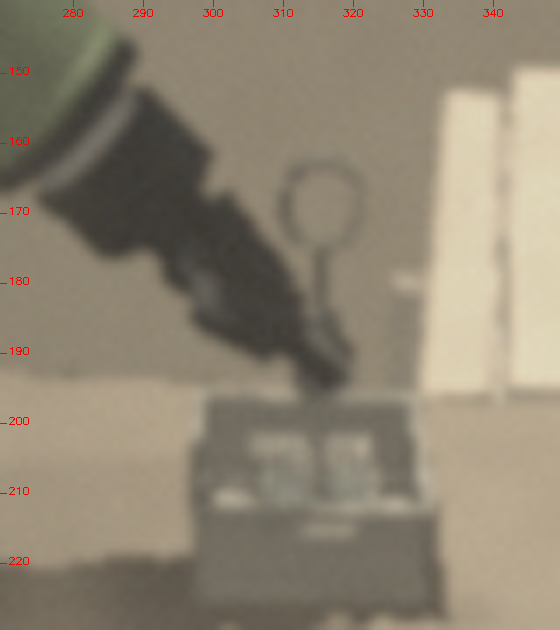

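>>> apply_moves --commands '[{"travel": [-0.002,0,-0.002],"twist": [0,0,0],"claw": 0.004},{"travel": [-0.006,0,-0.006],"twist": [0,0,0],"claw": 0.004},{"travel": [-0.012,0,-0.012],"twist": [0,0,0],"claw": 0.004},{"travel": [-0.019,0,-0.019],"twist": [0,0,0],"claw": 0.004},{"travel": [-0.026,0,-0.026],"twist": [0,0,0],"claw": 0.004},{"travel": [-0.033,0,-0.033],"twist": [0,0,0],"claw": 0.004},{"travel": [-0.04,0,-0.04],"twist": [0,0,0],"claw": 0.004},{"travel": [-0.046,0,-0.046],"twist": [0,0,0],"claw": 0.004},{"travel": [-0.049,0,-0.049],"twist": [0,0,0],"claw": 0.004},{"travel": [-0.049,0,-0.049],"twist": [0,0,0],"claw": 0.004}]'

```text
clock: 15.15
position: [0.5585, 0.2511, 0.1573]
tool_rot: [3.138, 0.785, -3.031]
force: [-0.1, -0.0, -2.1]
grip_width: 0.0133
```

Run:
```python
from kin import *
from fit import *
st();log()
t=grab("top","n");s=grab("side","n")
ss,P,R=cur();g=P-.019*R[:,2];yaw=np.arctan2(-R[0,1],R[1,1])
pr=(g[0],g[1],yaw,g[2]-.098)
over(s,270,120,90,110,6.5,[(pr,rackL,(0,0,255))],"s18");crop(s["frame"],270,120,90,110,6.5,"s18r");over(t,190,180,90,70,8,[(pr,rackL,(0,0,255))],"t18")
```

```text
t 15.15 tcp [0.5585 0.2511 0.1573] grasp [0.5451 0.2495 0.1708] phi 96.5 ytilt 0.16 theta 44.96 F [-0.1 -0.  -2.1] w 0.0133
q [-0.78  0.5   0.04  2.31  2.22  0.53 -1.21]
```

View pics/s18.png

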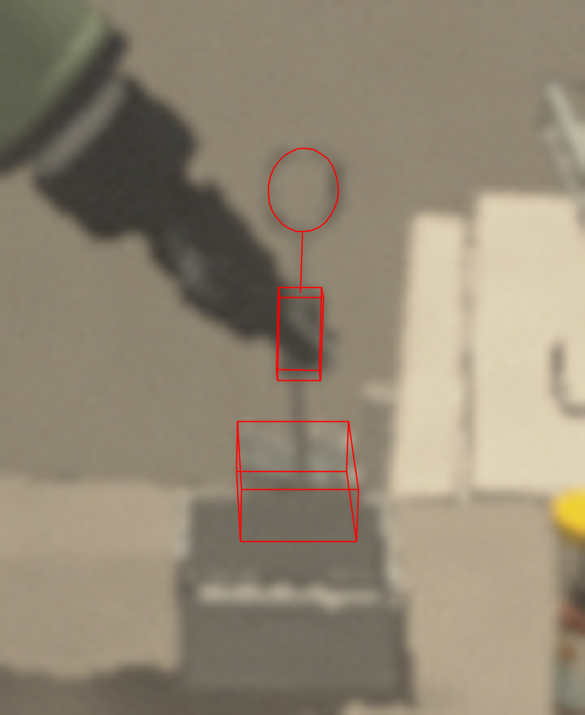

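View pics/s18r.png

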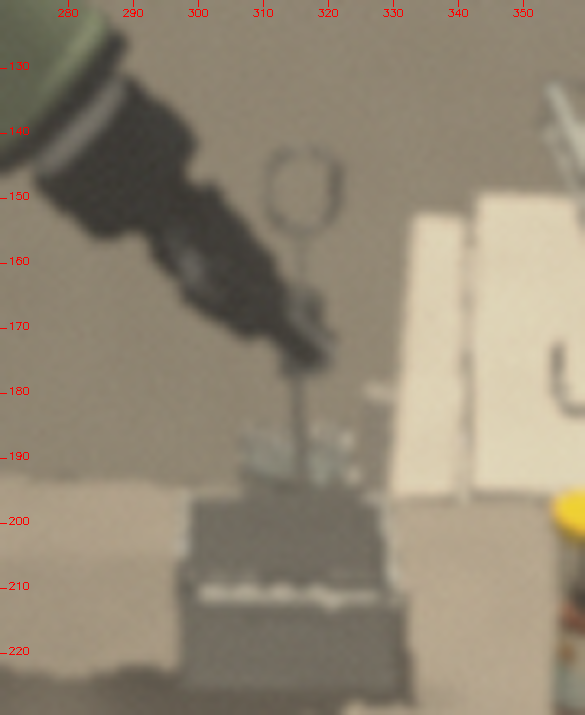

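View pics/t18.png

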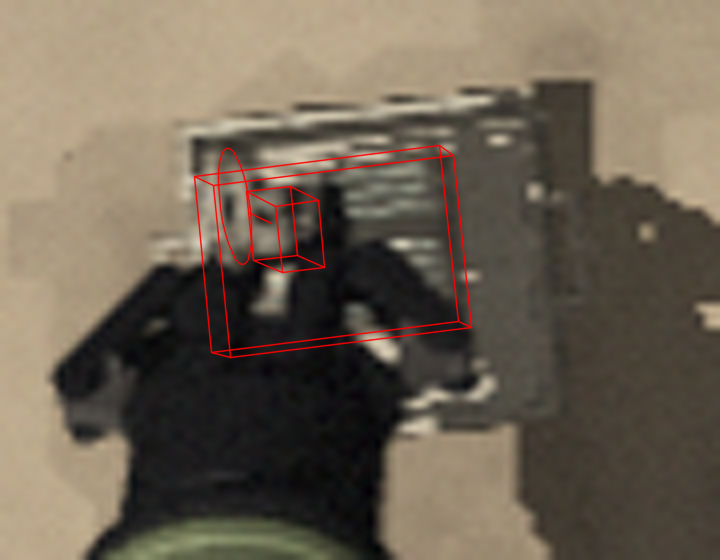

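Run:
```python
from kin import *
ps=pickle.load(open("poses.pkl","rb"))[1]
c,s=np.cos(ps[2]),np.sin(ps[2])
stp=lambda x,y,z:(ps[0]+c*x-s*y,ps[1]+s*x+c*y,z)
plan([(stp(-.1,.06,.170),96.8,45)])
A=stp(-.1,.06,.170);R=Rt(96.8,45)
plan([(stp(-.0,.06,.169),96.8,45)],P0=np.array(A)+.019*R[:,2],R0=R)
```

```text
travel [-0.0006, -0.181, -0.0002] twist [-0.12, -0.09, -0.3] tcp [0.5791 0.0711 0.1566]
travel [-0.07, -0.0, 0.0714] twist [0.0, 0.0, 0.0] tcp [0.6784 0.083  0.1556]
```

>>> apply_moves --commands '[{"travel": [0,-0.008,0],"twist": [0,0,0],"claw": 0.004},{"travel": [0,-0.025,0],"twist": [0,0,0],"claw": 0.004},{"travel": [0,-0.05,0],"twist": [0,0,0],"claw": 0.004},{"travel": [0,-0.08,0],"twist": [0,0,-0.1],"claw": 0.004},{"travel": [0,-0.11,0],"twist": [0,0,-0.2],"claw": 0.004},{"travel": [0,-0.14,0],"twist": [0,0,-0.3],"claw": 0.004},{"travel": [0,-0.163,0],"twist": [-0.1,-0.1,-0.3],"claw": 0.004},{"travel": [-0.0005,-0.177,0],"twist": [-0.1,-0.1,-0.3],"claw": 0.004},{"travel": [-0.0005,-0.181,0],"twist": [-0.1,-0.1,-0.3],"claw": 0.004},{"travel": [-0.0005,-0.181,0],"twist": [-0.1,-0.1,-0.3],"claw": 0.004}]'

```text
clock: 16.25
position: [0.579, 0.0702, 0.1562]
tool_rot: [-3.142, 0.785, -3.025]
force: [-0.1, 0.1, -2.0]
grip_width: 0.0129
```

>>> apply_moves --commands '[{"travel": [-0.004,0,0.004],"twist": [0,0,0],"claw": 0.004},{"travel": [-0.012,0,0.012],"twist": [0,0,0],"claw": 0.004},{"travel": [-0.022,0,0.022],"twist": [0,0,0],"claw": 0.004},{"travel": [-0.032,0,0.032],"twist": [0,0,0],"claw": 0.004},{"travel": [-0.042,0,0.042],"twist": [0,0,0],"claw": 0.004},{"travel": [-0.05,0,0.05],"twist": [0,0,0],"claw": 0.004},{"travel": [-0.055,0,0.055],"twist": [0,0,0],"claw": 0.004},{"travel": [-0.057,0,0.057],"twist": [0,0,0],"claw": 0.004},{"travel": [-0.057,0,0.057],"twist": [0,0,0],"claw": 0.004}]'

```text
clock: 17.15
position: [0.6593, 0.0808, 0.1564]
tool_rot: [-3.141, 0.786, -3.023]
force: [-0.4, -0.5, -1.8]
grip_width: 0.0132
```

```bash
cat > look.py <<'E'
import sys
from kin import *
from fit import *
st();log();tag=sys.argv[1]
t=grab("top",tag);s=grab("side",tag)
ss,P,R=cur();g=P-.019*R[:,2];yaw=np.arctan2(-R[0,1],R[1,1])
pr=(g[0],g[1],yaw,g[2]-.098);ps=pickle.load(open("poses.pkl","rb"))[1]
c,sn=np.cos(ps[2]),np.sin(ps[2]);d=g[:2]-ps[:2];print("stand coords of grip",((c*d[0]+sn*d[1])*1000).round(1),((-sn*d[0]+c*d[1])*1000).round(1),"eye z above throat",((g[2]+.097-.243)*1000).round(1))
crop(s["frame"],325,130,85,110,6.5,"s_"+tag);over(s,325,130,85,110,6.5,[(pr,rackL,(0,0,255)),(ps,standL,(0,255,0))],"so_"+tag)
crop(t["frame"],265,120,80,70,8,"t_"+tag)
E
python3 look.py o
```

```text
t 17.15 tcp [0.6593 0.0808 0.1564] grasp [0.6459 0.0792 0.1699] phi 96.79 ytilt -0.0 theta 45.01 F [-0.4 -0.5 -1.8] w 0.0132
q [-0.22  0.53 -0.05  2.22  2.83  0.41 -1.37]
stand coords of grip -19.7 59.9 eye z above throat 23.8
```

View pics/s_o.png

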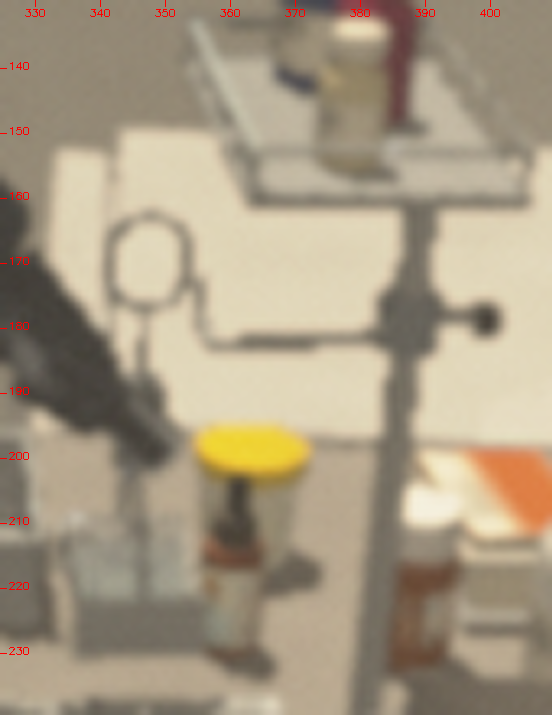

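View pics/so_o.png

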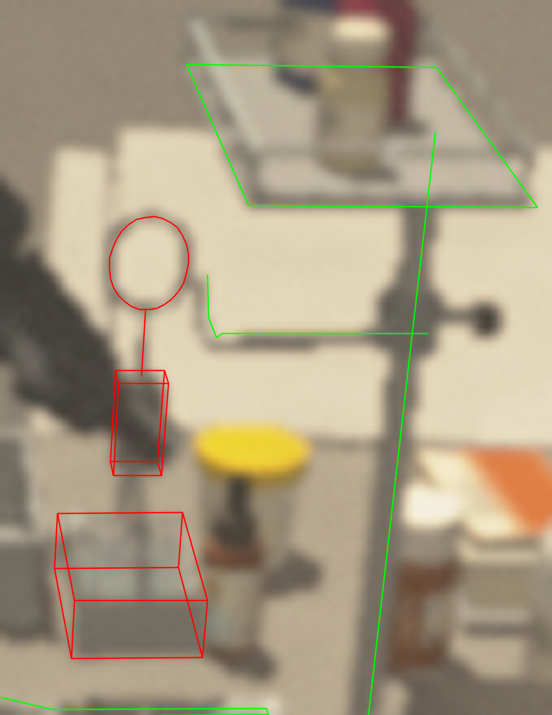

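View pics/t_o.png

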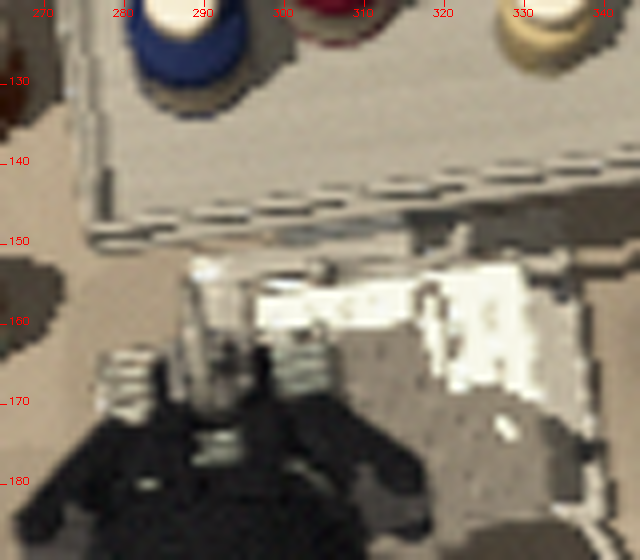

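>>> apply_moves --commands '[{"travel": [-0.004,0,0.004],"twist": [0,0,0],"claw": 0.004},{"travel": [-0.009,0,0.009],"twist": [0,0,0],"claw": 0.004},{"travel": [-0.012,0,0.012],"twist": [0,0,0],"claw": 0.004},{"travel": [-0.012,-0.005,0.012],"twist": [0,0,0],"claw": 0.004},{"travel": [-0.012,-0.014,0.012],"twist": [0,0,0],"claw": 0.004},{"travel": [-0.012,-0.022,0.012],"twist": [0,0,0],"claw": 0.004},{"travel": [-0.012,-0.024,0.012],"twist": [0,0,0],"claw": 0.004},{"travel": [-0.012,-0.024,0.012],"twist": [0,0,0],"claw": 0.004}]'

```text
clock: 18.05
position: [0.6789, 0.0577, 0.1566]
tool_rot: [-3.141, 0.786, -3.025]
force: [-0.6, 0.8, -1.8]
grip_width: 0.0134
```

```bash
python3 look.py p
```

```text
t 18.05 tcp [0.6789 0.0577 0.1566] grasp [0.6656 0.0561 0.17  ] phi 96.7 ytilt -0.0 theta 45.01 F [-0.6  0.8 -1.8] w 0.0134
q [-0.14  0.55 -0.07  2.18  2.9   0.37 -1.38]
stand coords of grip -2.4 35.9 eye z above throat 24.0
```

View pics/s_p.png

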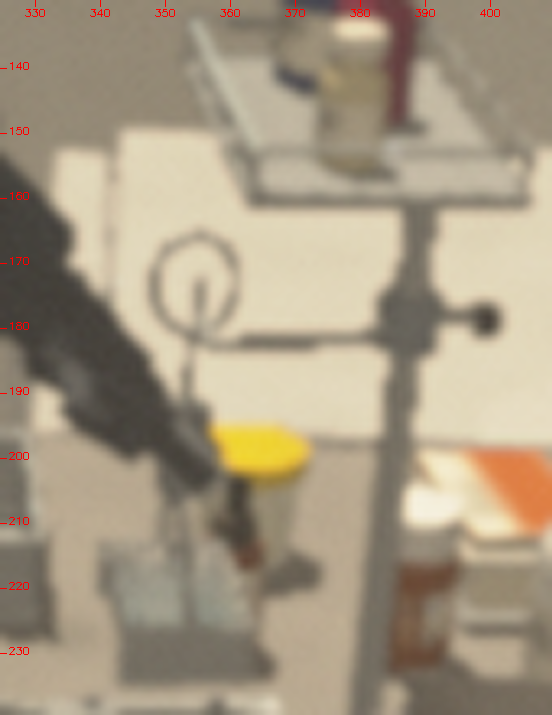

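View pics/t_p.png

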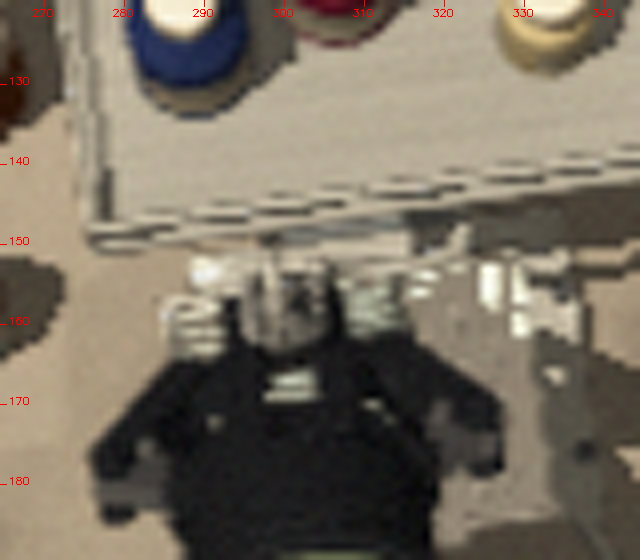

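>>> apply_moves --commands '[{"travel": [-0.0015,0,0.0015],"twist": [0,0,0],"claw": 0.004},{"travel": [-0.0015,-0.006,0.0015],"twist": [0,0,0],"claw": 0.004},{"travel": [-0.0015,-0.013,0.0015],"twist": [0,0,0],"claw": 0.004},{"travel": [-0.0015,-0.02,0.0015],"twist": [0,0,0],"claw": 0.004},{"travel": [-0.0015,-0.027,0.0015],"twist": [0,0,0],"claw": 0.004},{"travel": [-0.0015,-0.033,0.0015],"twist": [0,0,0],"claw": 0.004},{"travel": [-0.0015,-0.0355,0.0015],"twist": [0,0,0],"claw": 0.004},{"travel": [-0.0015,-0.0355,0.0015],"twist": [0,0,0],"claw": 0.004}]'

```text
clock: 18.95
position: [0.6853, 0.0231, 0.1565]
tool_rot: [-3.142, 0.786, -3.024]
force: [-0.6, 0.4, -2.0]
grip_width: 0.0132
```

```bash
python3 look.py r
```

```text
t 18.95 tcp [0.6853 0.0231 0.1565] grasp [0.6719 0.0215 0.17  ] phi 96.73 ytilt -0.0 theta 45.02 F [-0.6  0.4 -2. ] w 0.0132
q [-0.03  0.55 -0.12  2.16  2.99  0.36 -1.39]
stand coords of grip -0.2 0.6 eye z above throat 24.0
```

View pics/s_r.png

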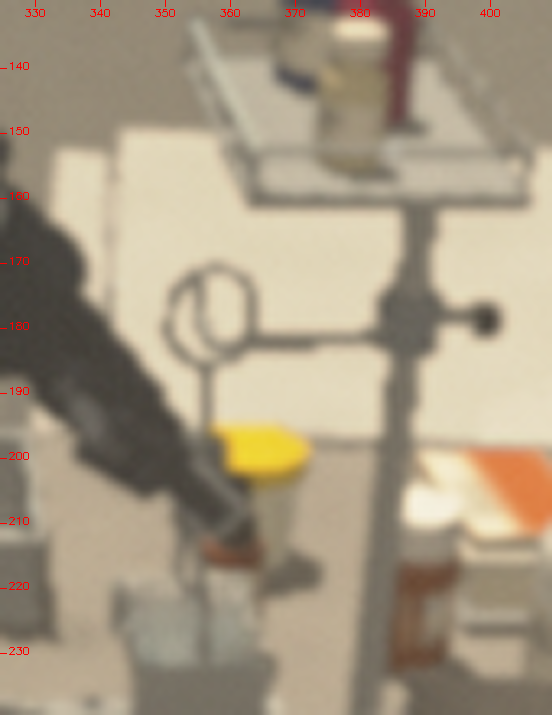

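View pics/t_r.png

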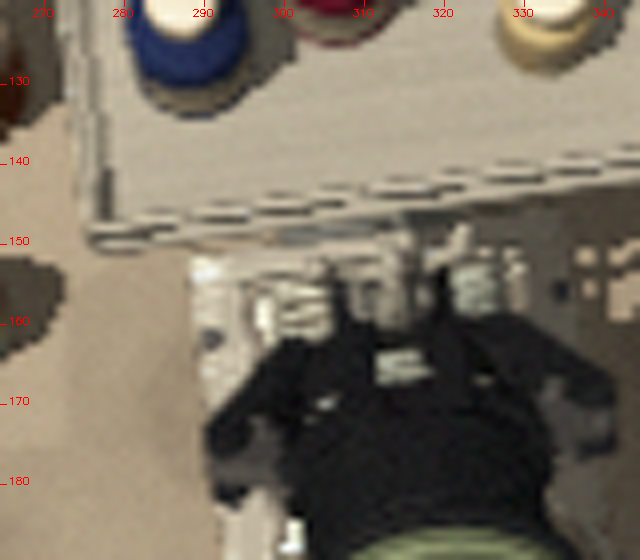

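>>> apply_moves --commands '[{"travel": [0.0014,0,-0.0014],"twist": [0,0,0],"claw": 0.004},{"travel": [0.005,0,0.002],"twist": [0,0,0],"claw": 0.004},{"travel": [0.009,0,0.006],"twist": [0,0,0],"claw": 0.004},{"travel": [0.013,0,0.01],"twist": [0,0,0],"claw": 0.004},{"travel": [0.015,0,0.012],"twist": [0,0,0],"claw": 0.004},{"travel": [0.0155,0,0.0127],"twist": [0,0,0],"claw": 0.004},{"travel": [0.0155,0,0.0127],"twist": [0,0,0],"claw": 0.004}]'

```text
clock: 19.75
position: [0.6832, 0.0235, 0.1364]
tool_rot: [-3.141, 0.785, -3.023]
force: [0.2, -0.4, -2.0]
grip_width: 0.0133
```

```bash
python3 look.py u
```

```text
t 19.75 tcp [0.6832 0.0235 0.1364] grasp [0.6699 0.0219 0.1498] phi 96.77 ytilt -0.0 theta 45.0 F [ 0.2 -0.4 -2. ] w 0.0133
q [-0.02  0.59 -0.13  2.17  3.    0.41 -1.4 ]
stand coords of grip -2.1 0.4 eye z above throat 4.2
```

View pics/s_u.png

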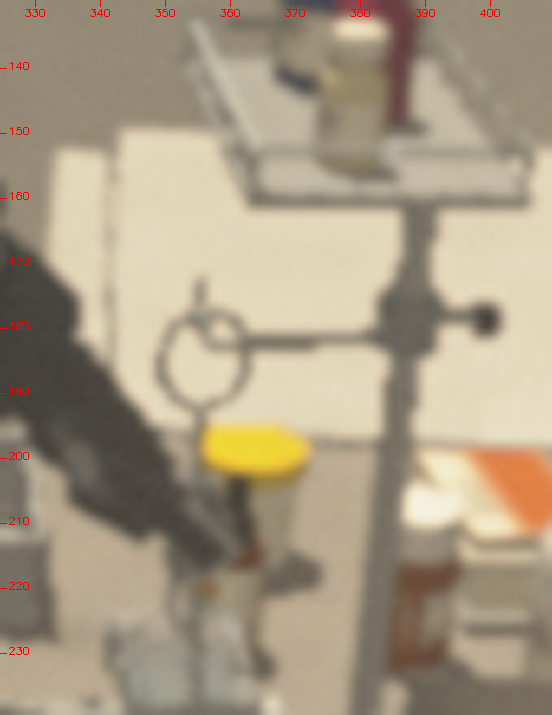

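>>> apply_moves --commands '[{"travel": [0.0008,0,0.0008],"twist": [0,0,0],"claw": 0.004},{"travel": [0.0015,0,0.0015],"twist": [0,0,0],"claw": 0.004},{"travel": [0.0022,0,0.0022],"twist": [0,0,0],"claw": 0.004},{"travel": [0.0022,0,0.0022],"twist": [0,0,0],"claw": 0.004}]'

```text
clock: 20.25
position: [0.6832, 0.0236, 0.1333]
tool_rot: [-3.142, 0.786, -3.023]
force: [-0.8, -0.3, -1.3]
grip_width: 0.0134
```

```bash
python3 -c "
from h import *
st()"
```

```text
t 20.25 tcp [0.6832 0.0236 0.1333] grasp [0.6699 0.022  0.1468] phi 96.78 ytilt -0.0 theta 45.01 F [-0.8 -0.3 -1.3] w 0.0134
q [-0.02  0.6  -0.13  2.17  3.    0.42 -1.4 ]
```

>>> apply_moves --commands '[{"travel": [0.0007,0,0.0007],"twist": [0,0,0],"claw": 0.004},{"travel": [0.0014,0,0.0014],"twist": [0,0,0],"claw": 0.004},{"travel": [0.0014,0,0.0014],"twist": [0,0,0],"claw": 0.004}]'

```text
clock: 20.55
position: [0.6833, 0.0236, 0.1315]
tool_rot: [-3.141, 0.786, -3.023]
force: [-0.9, -0.4, -1.4]
grip_width: 0.0133
```

```bash
python3 look.py v
```

```text
t 20.55 tcp [0.6833 0.0236 0.1315] grasp [0.67   0.022  0.1449] phi 96.78 ytilt -0.01 theta 45.02 F [-0.9 -0.4 -1.4] w 0.0133
q [-0.02  0.6  -0.13  2.17  3.    0.42 -1.4 ]
stand coords of grip -2.2 0.4 eye z above throat -1.0
```

View pics/s_v.png

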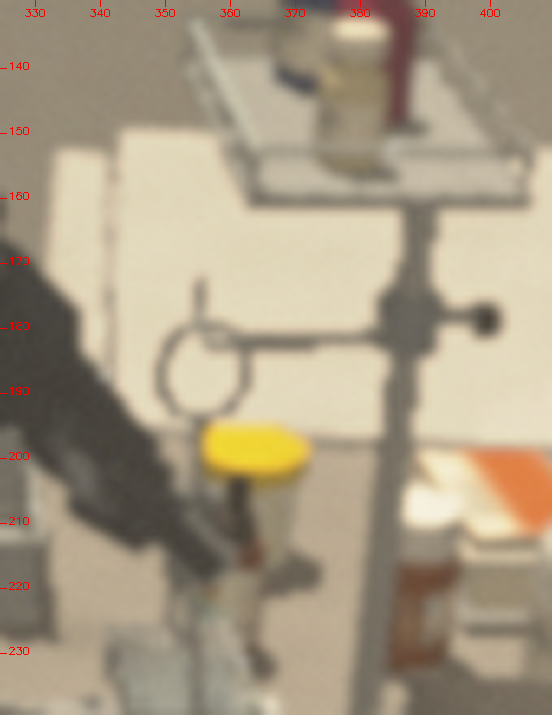

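>>> apply_moves --commands '[{"travel": [0.0007,0,0.0007],"twist": [0,0,0],"claw": 0.004},{"travel": [0.0012,0,0.0012],"twist": [0,0,0],"claw": 0.004},{"travel": [0.0012,0,0.0012],"twist": [0,0,0],"claw": 0.004}]'

```text
clock: 20.95
position: [0.6842, 0.0236, 0.131]
tool_rot: [-3.141, 0.789, -3.023]
force: [-3.8, -0.0, 9.1]
grip_width: 0.0136
```

```bash
python3 -c "
from h import *
st()"
```

```text
t 20.95 tcp [0.6842 0.0236 0.131 ] grasp [0.6708 0.022  0.1444] phi 96.78 ytilt -0.02 theta 45.18 F [-3.8 -0.   9.1] w 0.0136
q [-0.02  0.6  -0.13  2.17  3.    0.42 -1.4 ]
```

>>> apply_moves --commands '[{"travel": [-0.0006,0,-0.0006],"twist": [0,0,0],"claw": 0.004},{"travel": [-0.0006,0,-0.0006],"twist": [0,0,0],"claw": 0.004}]' --force 20

```text
clock: 21.15
position: [0.6836, 0.0236, 0.1311]
tool_rot: [-3.141, 0.787, -3.023]
force: [-0.8, 0.0, 4.3]
grip_width: 0.0133
```

```bash
python3 -c "
from h import *
st()"
```

```text
t 21.15 tcp [0.6836 0.0236 0.1311] grasp [0.6702 0.022  0.1446] phi 96.78 ytilt -0.01 theta 45.07 F [-0.8  0.   4.3] w 0.0133
q [-0.02  0.6  -0.13  2.17  3.    0.42 -1.4 ]
```

>>> apply_moves --commands '[{"travel": [-0.0004,0,-0.0004],"twist": [0,0,0],"claw": 0.004},{"travel": [-0.0004,0,-0.0004],"twist": [0,0,0],"claw": 0.015},{"travel": [-0.0004,0,-0.0004],"twist": [0,0,0],"claw": 0.017},{"travel": [-0.0004,0,-0.0004],"twist": [0,0,0],"claw": 0.021},{"travel": [-0.0004,0,-0.0004],"twist": [0,0,0],"claw": 0.027},{"travel": [-0.0004,0,-0.0004],"twist": [0,0,0],"claw": 0.035},{"travel": [-0.0004,0,-0.0004],"twist": [0,0,0],"claw": 0.045},{"travel": [-0.0004,0,-0.0004],"twist": [0,0,0],"claw": 0.055},{"travel": [-0.0004,0,-0.0004],"twist": [0,0,0],"claw": 0.06},{"travel": [-0.0004,0,-0.0004],"twist": [0,0,0],"claw": 0.06}]'

```text
clock: 22.15
position: [0.6833, 0.0235, 0.1312]
tool_rot: [-3.142, 0.786, -3.023]
force: [0.2, 0.3, 0.5]
grip_width: 0.0601
```

```bash
python3 look.py w
```

```text
t 22.15 tcp [0.6833 0.0235 0.1312] grasp [0.6699 0.022  0.1447] phi 96.78 ytilt -0.0 theta 45.02 F [0.2 0.3 0.5] w 0.0601
q [-0.02  0.6  -0.13  2.17  3.    0.42 -1.4 ]
stand coords of grip -2.2 0.4 eye z above throat -1.3
```

View pics/s_w.png

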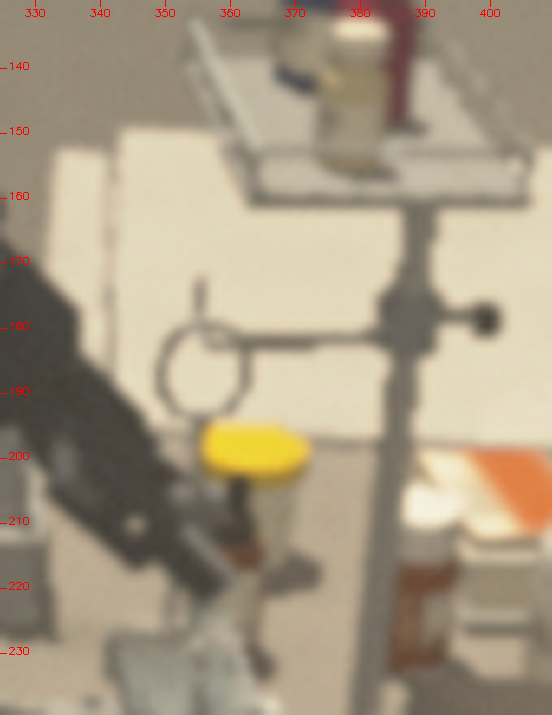

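View pics/t_w.png

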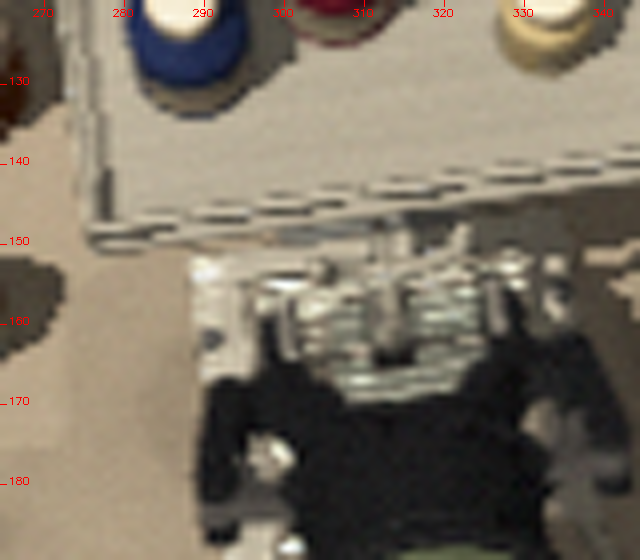

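>>> apply_moves --commands '[{"travel": [0,0,-0.006],"twist": [0,0,0],"claw": 0.06},{"travel": [0,0,-0.016],"twist": [0,0,0],"claw": 0.06},{"travel": [0,0,-0.028],"twist": [0,0,0],"claw": 0.06},{"travel": [0,0,-0.042],"twist": [0,0,0],"claw": 0.06},{"travel": [0,0,-0.058],"twist": [0,0,0],"claw": 0.06},{"travel": [0,0,-0.074],"twist": [0,0,0],"claw": 0.06},{"travel": [0,0,-0.09],"twist": [0,0,0],"claw": 0.06},{"travel": [0,0,-0.102],"twist": [0,0,0],"claw": 0.06},{"travel": [0,0,-0.11],"twist": [0,0,0],"claw": 0.06},{"travel": [0,0,-0.11],"twist": [0,0,0],"claw": 0.06}]'

```text
clock: 23.25
position: [0.6057, 0.0142, 0.21]
tool_rot: [-3.141, 0.787, -3.023]
force: [0.8, -0.3, -0.4]
grip_width: 0.0602
```

```bash
python3 look.py x
```

```text
t 23.25 tcp [0.6057 0.0142 0.21  ] grasp [0.5923 0.0126 0.2234] phi 96.77 ytilt -0.02 theta 45.08 F [ 0.8 -0.3 -0.4] w 0.0602
q [-0.01  0.35 -0.14  2.32  2.99  0.32 -1.41]
stand coords of grip -79.8 0.5 eye z above throat 76.5
```

View pics/s_x.png

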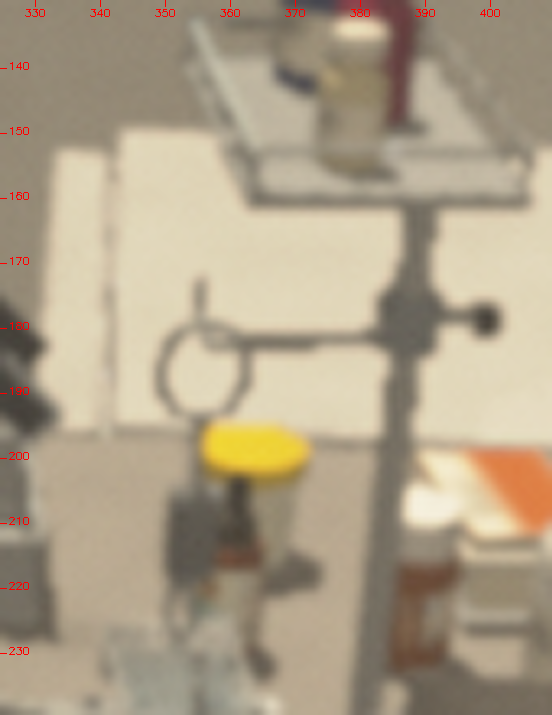

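View pics/side_x.png

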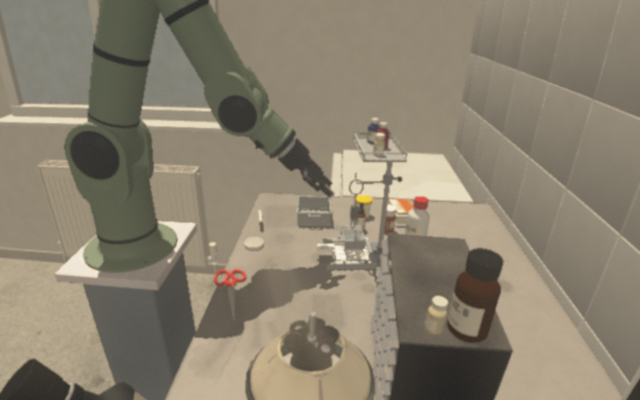

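>>> apply_moves --commands '[{"travel": [0,0,-0.015],"twist": [0,0,0],"claw": 0.06},{"travel": [-0.005,0,-0.035],"twist": [0,0,0],"claw": 0.06},{"travel": [-0.01,0,-0.055],"twist": [0,0,0],"claw": 0.06},{"travel": [-0.02,0,-0.075],"twist": [0,0,0],"claw": 0.06},{"travel": [-0.03,0,-0.09],"twist": [0,0,0],"claw": 0.06},{"travel": [-0.03,0,-0.09],"twist": [0,0,0],"claw": 0.06},{"travel": [-0.03,0,-0.09],"twist": [0,0,0],"claw": 0.06},{"travel": [-0.03,0,-0.09],"twist": [0,0,0],"claw": 0.06}]'

```text
clock: 24.15
position: [0.5665, 0.007, 0.2865]
tool_rot: [-3.136, 0.788, -3.025]
force: [0.8, -0.4, -0.8]
grip_width: 0.0599
```

Run:
```python
from kin import *
from fit import *
st()
t=grab("top","y");s=grab("side","y")
x=load("side","x");d=cv2.absdiff(x["frame"][160:290,340:420],s["frame"][160:290,340:420]);print("side diff max",d.max())
ps=pickle.load(open("poses.pkl","rb"))[1]
pr=(ps[0],ps[1],ps[2],.048)
over(s,310,160,90,110,6.5,[(pr,rackL,(0,0,255)),(ps,trayL,(0,255,0))],"s_y");crop(t["frame"],195,120,150,110,5.3,"t_y")
crop(s["frame"],310,160,90,110,6.5,"s_yr")
```

```text
t 24.15 tcp [0.5665 0.007  0.2865] grasp [0.5531 0.0055 0.2999] phi 96.45 ytilt -0.24 theta 45.15 F [ 0.8 -0.4 -0.8] w 0.0599
q [ 0.54  0.18 -0.73  2.31  2.2   0.16 -0.59]
side diff max 81
```

View pics/s_y.png

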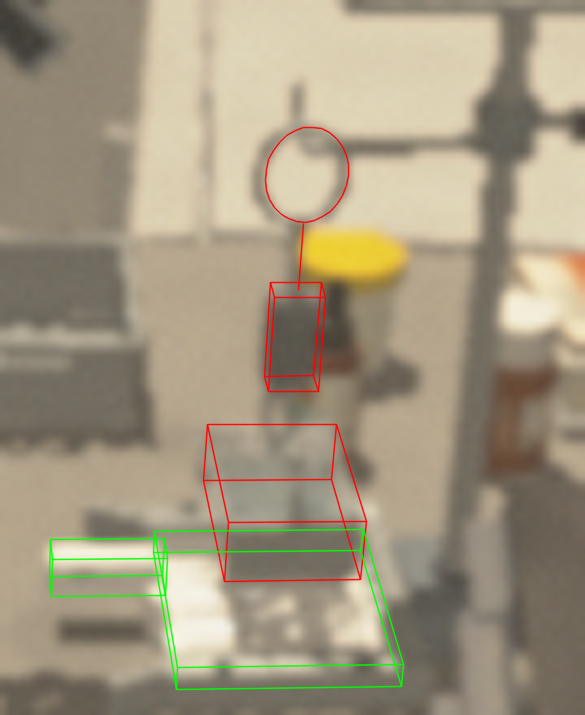

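View pics/t_y.png

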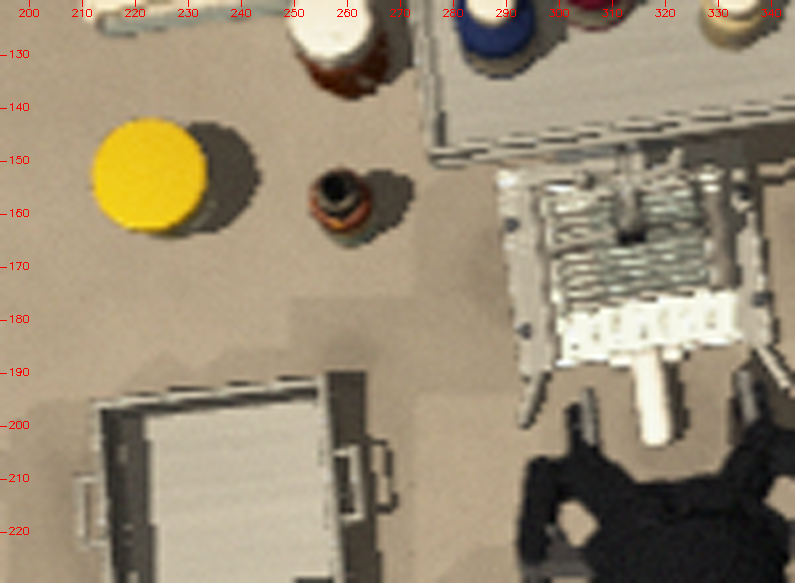

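View pics/s_yr.png

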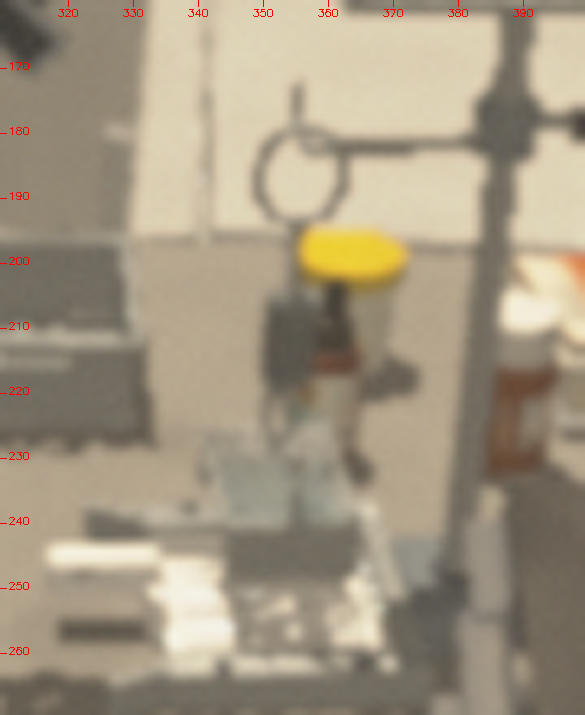

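View pics/top_y.png

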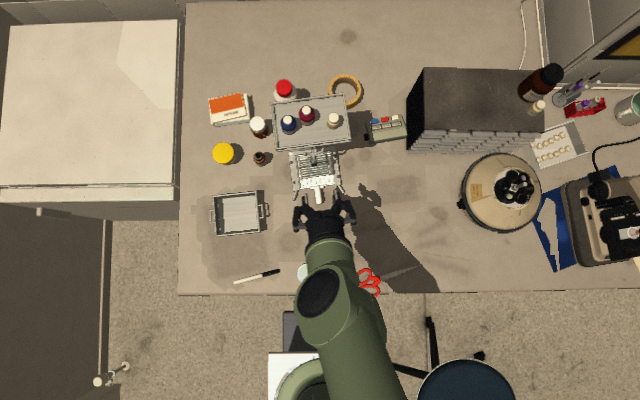

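```bash
python3 -c "
from workcell import bot
s=bot.observe();print(s['qpos'],s['qd'].round(3))
from h import *
a=load('top','a')['frame'];b=load('top','y')['frame']
d=cv2.absdiff(a,b)[185:240,205:272].max(2);print('dish rim diff: ',(d>60).sum())
x=load('side','x')['frame'];y=load('side','y')['frame'];print('eye region diff',cv2.absdiff(x[170:200,345:400],y[170:200,345:400]).max())
"
```

```text
[ 0.54756701  0.17680137 -0.72883933  2.30959055  2.19925009  0.16186417
 -0.59355801] [-0.137 -0.005  0.172  0.014  0.281  0.001 -0.309]
dish rim diff:  551
eye region diff 7
```

>>> apply_moves --commands '[{"travel": [0.01,0,0.03],"twist": [0,0,0],"claw": 0.06},{"travel": [0.01,0,0.04],"twist": [0,0,0],"claw": 0.06},{"travel": [0.01,0,0.04],"twist": [0,0,0],"claw": 0.06},{"travel": [0.01,0,0.04],"twist": [0,0,0],"claw": 0.06}]'

```text
clock: 24.65
position: [0.5875, 0.0097, 0.2514]
tool_rot: [-3.135, 0.788, -3.023]
force: [-0.1, 0.5, 0.8]
grip_width: 0.0599
```

Run:
```python
from fit import *
st()
t=grab("top","z");pd=pickle.load(open("poses.pkl","rb"))[2]
a=load("top","a")["frame"]
c=np.hstack([cv2.resize(f[185:240,205:272],None,fx=5.5,fy=5.5,interpolation=cv2.INTER_CUBIC) for f in(a,t["frame"])]);cv2.imwrite("pics/dishcmp.png",c)
from workcell import bot
print(bot.observe()["qd"].round(3))
```

```text
t 24.65 tcp [0.5875 0.0097 0.2514] grasp [0.5741 0.0083 0.2648] phi 96.51 ytilt -0.26 theta 45.15 F [-0.1  0.5  0.8] w 0.0599
q [ 0.54  0.3  -0.77  2.3   2.28  0.29 -0.64]
[ 0.015 -0.012 -0.013  0.    -0.003  0.007  0.008]
```

View pics/dishcmp.png

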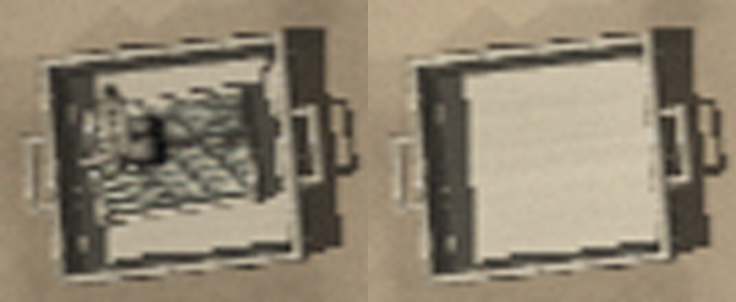

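The dish sits exactly where it was: its rim corners are at the same pixels in both pictures. The robot is clear of everything, so I'm handing in.

```bash
python3 -c "
from workcell import bot
print(bot.job_done())"
```

```text
the job is handed in; nothing more can be done
None
```

I slid the drip tray home first, then lifted the slide rack out of its dish and hung it by its eye on the side hook. I handed in at about 24.7 s of the 67 s allowed; no verdict is reported.

**Tray:** I gripped it by the handle and slid it in until it stopped. Pushing on to about 16 N moved it no farther. After release, its outline matched the home pose in both pictures.

**Rack:** I held it upright with the tool tilted 45° and passed the eye over the hook's tip. I lowered it until it bore on the hook, with about 9 N upward on the tool, then released it. The eye did not move between the pictures taken before and after I drew back, and the slides are still in the rack. The rack hangs over the tray.

**Other things:** The dish's rim sits at the same pixels as at the start. The bystanders I could see in the last top view look untouched. The petri dish was partly hidden by the arm there, so I could not fully check it.

**Disagreements:**
- The side camera put the hook about 3–4 mm nearer the robot than my fit of the stand. I aligned the eye to the hook as seen in the picture, well within the eye's 30 mm opening.
- While drawing back, joint 6 came within 2 mrad of its lower limit (0.162 against 0.16 rad). I moved it off before handing in.

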